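# Disinfect the tweezers before the next find

## Task

Disinfect the tweezers for the next find: lay both pairs, which lie on the closed case, flat in the steel tray beside the brush, parallel to it and with their points facing the same way as its bristles; put them down, do not drop them or pile them up, and leave the brush, the vial and the marker where they are. Only when both are lying in the tray, press the cap of the leaning mist bottle all the way down, hold it down for half a second and let it spring back up.

Things in the scene. Friction and masses are not known exactly. Their poses are not given: they have to be found in the camera images.
- straight_tweezers: straight steel tweezers lying flat, 16 x 130 x 10 mm. Origin: centre of the underside. Long axis y: points at y = -65 mm (2 mm high), joined blunt end at +65 (10 mm high). At y = 0 to +25 the two legs are 16 mm wide together, 6 to 7.5 mm high: grip there across x. They start on the flat lid of the closed dark blue case (lid top at z = 64 mm).
- bent_tweezers: steel tweezers with bent points lying flat, 27 x 150 x 10 mm. Origin: centre of the underside. Long axis y: points at y = -75 mm, bent aside to x = +11 (2 mm high), joined blunt end at y = +75, x = -5 (10 mm high). At y = 0 to +25 the legs reach from x = -13 to 0, 6 to 7.5 mm high: grip there across x, centred on x = -6. They start on the same lid.
- straight_points (a point): the points of the straight tweezers
- bent_points (a point): the points of the bent tweezers
- tray: shallow stainless tray fixed on the worktop in front of the mist bottle, 190 (x) x 250 (y) x 13 mm, walls 3 mm. Origin: centre of its underside; the inside floor is 3 mm above it. Its -x side faces the robot.
- brush: brush with a dark red wooden handle, 12 x 189 x 12 mm, lying in the tray along its long side near the +x (far) wall, about 50 mm off the tray's middle line. Origin: centre of the underside. Long axis y; the pale bristles are at -y.
- cap_top (a point): centre of the top face of the mist bottle's white finger cap (27 mm across, 16 mm high, top about 145 mm above the worktop). The plain aluminium bottle, 52 x 149 mm, is clamped under a plywood riser. Site z is the bottle's axis, leaning 40 degrees from vertical towards the tray; the cap is pressed along point -z
- riser: fixed plywood riser over the bottle; origin on the worktop under the middle of its board. The board is 150 (x) x 240 (y) mm, underside 255 and top 270 mm above the worktop. Its front (-x) edge is straight above the cap, so the cap can only be pressed with the tool leaning along the bottle's axis.
- mist_cap (a joint): travel of the finger cap in m: 0 is up, 0.007 fully down. It is sprung: it starts to move at 2 N and is fully down at 6 N.
- vial: bystander: glass vial with a screw cap, 29 mm across, 72 mm high, standing between the case and the riser. Origin: centre of the underside.
- marker: bystander: marker pen, 17 x 135 x 16 mm, lying in front of the case, left of the tray. Origin: centre of the underside, long axis y.

How it is judged:
On the way, in this order (a step that is already met when the one before it is completed fails the run):
1. both tweezers lie flat and released in the tray, parallel to the brush, points the way of its bristles (x of straight_tweezers in the frame of tray between -0.085 and 0.085 m and y of straight_tweezers in the frame of tray between -0.05 and 0.05 m and z of each of straight_tweezers, bent_tweezers in the frame of tray below 0.009 m and angle between each of straight_tweezers, bent_tweezers's own z axis and vertical below 0.14 rad and angle between the y axis of each of straight_tweezers, bent_tweezers and the y axis of brush, either way round below 0.26 rad and y of each of straight_points, bent_points in the frame of tray below -0.012 m and contact force between the fingers and straight_tweezers below 0.05 N and linear speed of each of straight_tweezers, bent_tweezers below 0.02 m/s and x of bent_tweezers in the frame of tray between -0.085 and 0.085 m and y of bent_tweezers in the frame of tray between -0.05 and 0.05 m and contact force between the fingers and bent_tweezers below 0.05 N), for 0.2 s.
2. the cap is pressed all the way down and held (value of joint mist_cap above 0.0058 m), for 0.3 s.
At the end, for the whole second after the job is handed in: Both tweezers lie flat, at rest and released on the tray floor, within 15 degrees of the brush, points the way of its bristles, middles within 50 mm of mid-length; brush within 25 mm of its start; after that the cap was held beyond 5.8 of its 7 mm for 0.3 s and is up again (under 1 mm) (all of step 1 and value of joint mist_cap below 0.001 m and distance of brush from where it was at the start of the episode below 0.025 m); the robot touches nothing.
It fails at once if the cap is pressed before both tweezers lie in the tray (value of joint mist_cap above 0.003 m and not ((x of straight_tweezers in the frame of tray between -0.085 and 0.085 m and y of straight_tweezers in the frame of tray between -0.05 and 0.05 m and z of straight_tweezers in the frame of tray below 0.009 m and angle between straight_tweezers's own z axis and vertical below 0.14 rad and angle between the y axis of straight_tweezers and the y axis of brush, either way round below 0.26 rad and y of straight_points in the frame of tray below -0.012 m) and (x of bent_tweezers in the frame of tray between -0.085 and 0.085 m and y of bent_tweezers in the frame of tray between -0.05 and 0.05 m and z of bent_tweezers in the frame of tray below 0.009 m and angle between bent_tweezers's own z axis and vertical below 0.14 rad and angle between the y axis of bent_tweezers and the y axis of brush, either way round below 0.26 rad and y of bent_points in the frame of tray below -0.012 m))).
It fails at once if tweezers dropped ((linear speed of straight_tweezers above 0.65 m/s and contact force between the fingers and straight_tweezers below 0.01 N) or (linear speed of bent_tweezers above 0.65 m/s and contact force between the fingers and bent_tweezers below 0.01 N)).
It fails at once if the brush is pushed away (distance of brush from where it was at the start of the episode above 0.025 m).
It fails at once if the vial or the marker is disturbed (distance of any of vial, marker from where it was at the start of the episode above 0.025 m).
It also fails if it takes over 69 s, if anything falls off the work surface, if the arm or the gripper's body presses on something with over 40 N, if the wrist force passes 120 N, or if a joint passes its speed limit or range.

## Robot

A 6-joint arm with a two-finger parallel gripper is mounted at the origin on a cart in front of the work surface, level with it; the furniture and walls round the work are solid. World frame = base frame: x ahead of the robot, y to its left, z up, the work surface at z = 0. Lengths are in m, angles in rad, forces in N, time in s.
With the tool pointing down it reaches from about 0.35 to 0.975 m from the base axis. Payload 4.9 kg.
Tool frame: the origin (TCP) lies at the very end of the fingers, on their centre line; the grasp point (between the pads) lies 19 mm behind it; z points along the fingers, x is the direction in which the jaws open and shut, and the axes are right-handed (so a half turn about z gives the same grasp; the last joint's range is limited). The gripper opens to 85 mm and grips with 20 to 120 N. Pads are 22 mm wide; open, the fingers measure 114 mm over their backs; the gripper's body (76 mm by 85 mm) begins 54 mm behind the grasp point. The pads swing forward as they close: fully open they stand 13 mm farther back than shut.
Start: joints at [1.151, 0.053, 1.613, -0, 1.476, -0.119], TCP at [0.185, 0.597, 0.231] pointing down, gripper open.
Joint ranges: [-3.01, 3.01], [-1.01, 2.22], [0.06, 2.58], [-1.02, 4.17], [0.09, 2.62], [-3.14, 3.14]. Speed limits (rad/s): [2.57, 2.57, 3.14, 3.14, 3.14, 3.14].

## Interface

Orientations are given as a rotation vector (axis times angle).
In Python, from station import ctrl, get_image, calibration, job gives the robot as it stands.
- The arm moves only by the tool jog_arm, never from a script. Its argument "deltas" is a list of rows, each a list of 3 entries, a list of its own where there are three numbers: the turn, a rotation vector about the tool's x, y, z in degrees, then the shift along the tool's x, y, z in m, then the finger opening in m, from 0 to 0.0854. In form: [[[ax, ay, az], [tx, ty, tz], gripper], ...]. A call has 1 to 12 rows; each row is the pose to reach, as a shift and turn from the pose commanded when the call began, along the tool's axes at that moment; what a row does not reach only later rows make up. A row lasts 1/12 s, in which the tool goes at most 41.7 mm and 7.16 degrees, less where a joint would pass 70% of its speed; a pose out of reach is approached as far as the arm can. A call with a gripper value outside its range is refused whole. The fingers move at their own pace and stop on an object; "squeeze" is the grip in N (left out, the last holds). Time passes only in rows, so rows that repeat a pose let the fingers close. It gives the time, the measured TCP pose, the force and the opening at its end, in the units of the state.
- ctrl.get_obs(): the state, without advancing time (a new reading comes with each control period).
- get_image(name): name is "scene" or "top" or "wrist"; returns the picture (400x640x3 uint8, red, green, blue); there is no depth.
- calibration(name): a dict with "mtx" (3x3 intrinsics, pixels), "k1" (the pictures are not rectified: a ray, as slopes to the right and down, at radius r is drawn at 1 + k1 r^2 times it, then the intrinsics apply), "origin" and "rotation" of the camera in the world; the wrist camera has in their place "tool_from_camera" (4x4, takes a point from camera to tool coordinates, whose origin is the TCP and whose axes are the tool frame's). Camera axes: x right, y up, looking along -z (the intrinsics and any distortion apply to the point x, -y, -z); pixel columns grow to the right and rows downward; lengths in m; the calibration is good to about 2 mm. A picture is of the moment at which its call begins: read the wrist's pose just before it. calibration takes no time and is no camera call.
- job.finish_job(): hands the job in, once; it reports no verdict.
The state is a dict: "t": time; "q": joint angles; "dq": joint speeds; "effort": joint torques, N m; "tool_pos": TCP position; "tool_rot": TCP orientation; "contact_force": force on the tool from outside, world axes, zero at the start; "wrist_torque": the same for the moment, N m; "opening": finger opening in m.
Only numpy, scipy, OpenCV 4.12 (cv2) and the standard library are available. Lean on these libraries where they do the work, as an engineer would, in place of code of your own. Each camera call takes 0.05 s, during which the arm holds its last target.

## Working session

There is one attempt and no reset: what is moved stays moved. The work goes in short steps, Python scripts to look and compute and a tool call to move; the robot and the scene stay as the last step left them, time stands still between calls to the robot, and variables do not carry over. Pictures are saved under pics/ and viewed, and the job is handed in when it is done.

Besides the shell and the picture viewer there is one more tool, called after "Emit:" as name([rows], argument=value, ...), one row to a line, values as JSON. jog_arm: Moves the arm, as the interface text tells. Its arguments: {"type":"object","properties":{"deltas":{"type":"array","items":{"type":"array"}},"squeeze":{"type":"number"}},"required":["deltas"]}

```bash
ls; mkdir -p pics; python3 - <<'E'
from station import ctrl,get_image,calibration
import cv2
for n in ("scene","top","wrist"):
    cv2.imwrite(f"pics/{n}0.png",get_image(n)[:,:,::-1]); print(n,calibration(n))
print(ctrl.get_obs())
E
```

```text
pics
scene {'mtx': array([[435.96341623,   0.        , 324.44949261],
       [  0.        , 435.96341623, 197.69277565],
       [  0.        ,   0.        ,   1.        ]]), 'k1': 0.02546361958337719, 'origin': array([ 0.18480416, -0.72826573,  0.64222692]), 'rotation': array([ 0.89491126, -0.24066467, -0.54010881])}
top {'mtx': array([[445.50787727,   0.        , 321.13886347],
       [  0.        , 445.50787727, 197.59662944],
       [  0.        ,   0.        ,   1.        ]]), 'k1': -0.05771527616902611, 'origin': array([ 0.3651142 , -0.14081827,  1.0245161 ]), 'rotation': array([ 0.16479273, -0.17843358, -1.59983953])}
wrist {'mtx': array([[284.55628406,   0.        , 311.84246873],
       [  0.        , 284.55628406, 201.83365219],
       [  0.        ,   0.        ,   1.        ]]), 'k1': -0.002431870157535992, 'tool_from_camera': array([[ 9.99999805e-01,  3.95295125e-04, -4.83441492e-04,
        -3.56978197e-04],
       [ 2.35926759e-04, -9.55923931e-01, -2.93614344e-01,
        -7.36003261e-02],
       [-5.78197610e-04,  2.93614173e-01, -9.55923837e-01,
        -1.42696516e-01],
       [ 0.00000000e+00,  0.00000000e+00,  0.00000000e+00,
         1.00000000e+00]])}
{'t': 0.15, 'q': array([ 1.15098664e+00,  5.32334535e-02,  1.61396934e+00, -1.01730253e-05,
        1.47597995e+00, -1.19006083e-01]), 'dq': array([ 0.00103999, -0.00352681, -0.00298898,  0.00087398,  0.00062374,
        0.00011778]), 'effort': array([ 3.95002317e-04, -3.94247282e+01, -3.70718908e+01, -1.38349437e-04,
        4.80494477e-03, -2.27264650e-05]), 'tool_pos': array([0.18499001, 0.59649607, 0.23033345]), 'tool_rot': array([ 2.52857390e+00,  1.86304310e+00, -2.16412324e-03]), 'contact_force': array([-0.06566866,  0.1884177 ,  0.64086782]), 'wrist_torque': array([ 0.06394706,  0.04644657, -0.0274626 ]), 'opening': 0.08511794298607726}
```

View pics/scene0.png

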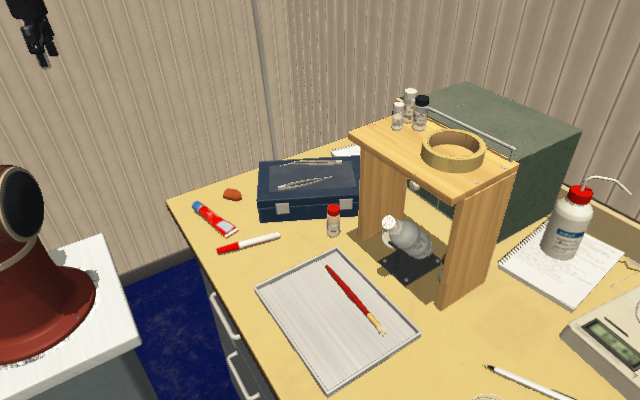

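View pics/top0.png

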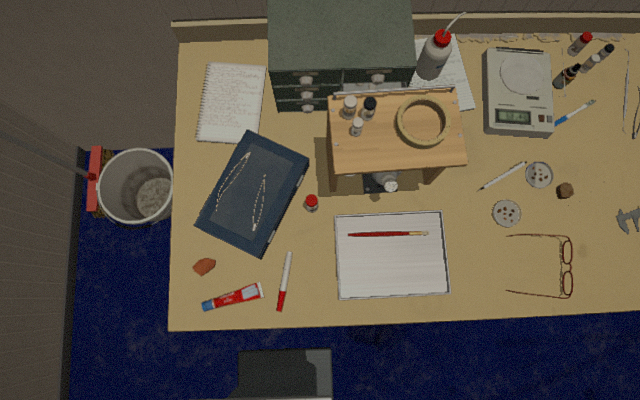

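View pics/wrist0.png

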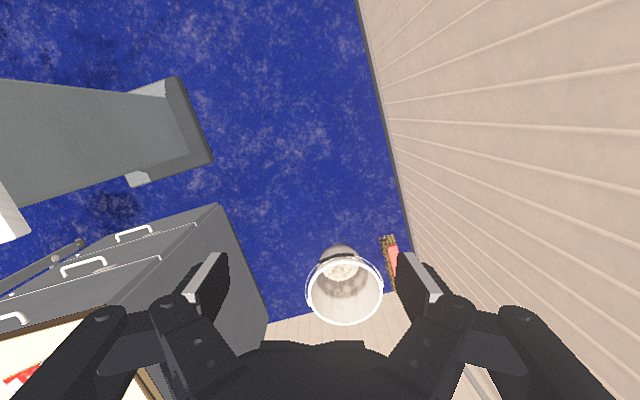

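The scene view shows the case with both tweezers (265-360, 160-190). In the top view the tweezers lie at about (233,180) and (260,203). The brush runs from (347,234) to (428,233) with its bristles to the right (-y), and the cap is at (390,186). I'll zoom in on the top view.

```bash
cat > h.py <<'E'
import numpy as np, cv2
from station import ctrl,get_image,calibration
from scipy.spatial.transform import Rotation as R
def cam(n,obs=None):
    c=calibration(n)
    if n=="wrist":
        T=c["tool_from_camera"]; Rt=R.from_rotvec(obs["tool_rot"]).as_matrix()
        return c, obs["tool_pos"]+Rt@T[:3,3], Rt@T[:3,:3]
    r=np.array(c["rotation"]); return c,c["origin"],R.from_rotvec(r).as_matrix()
def ray(n,uv,obs=None):
    c,o,M=cam(n,obs); K=c["mtx"]
    d=np.array([(uv[0]-K[0,2])/K[0,0],(uv[1]-K[1,2])/K[1,1]]); s=d.copy()
    for _ in range(20): s=d/(1+c["k1"]*(s@s))
    v=M@np.array([s[0],-s[1],-1.]); return o,v/np.linalg.norm(v)
def onz(n,uv,z,obs=None):
    o,v=ray(n,uv,obs); return o+v*(z-o[2])/v[2]
def proj(n,p,obs=None):
    c,o,M=cam(n,obs); q=M.T@(np.asarray(p)-o); s=np.array([q[0],-q[1]])/-q[2]; s=s*(1+c["k1"]*(s@s)); K=c["mtx"]
    return np.array([s[0]*K[0,0]+K[0,2],s[1]*K[1,1]+K[1,2]])
def tri(a,b):
    o1,v1=a;o2,v2=b; A=np.stack([v1,-v2],1); t=np.linalg.lstsq(A,o2-o1,rcond=None)[0]
    p,q=o1+v1*t[0],o2+v2*t[1]; return (p+q)/2,np.linalg.norm(p-q)
E
python3 - <<'E'
from h import *
im=cv2.imread("pics/top0.png"); 
cv2.imwrite("pics/topc.png",cv2.resize(im[130:260,190:320],None,fx=4.5,fy=4.5,interpolation=cv2.INTER_CUBIC))
cv2.imwrite("pics/topt.png",cv2.resize(im[160:310,320:460],None,fx=4,fy=4,interpolation=cv2.INTER_CUBIC))
im=cv2.imread("pics/scene0.png"); 
cv2.imwrite("pics/scc.png",cv2.resize(im[150:290,250:450],None,fx=4,fy=4,interpolation=cv2.INTER_CUBIC))
E
```

```text
(no output)
```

View pics/topc.png

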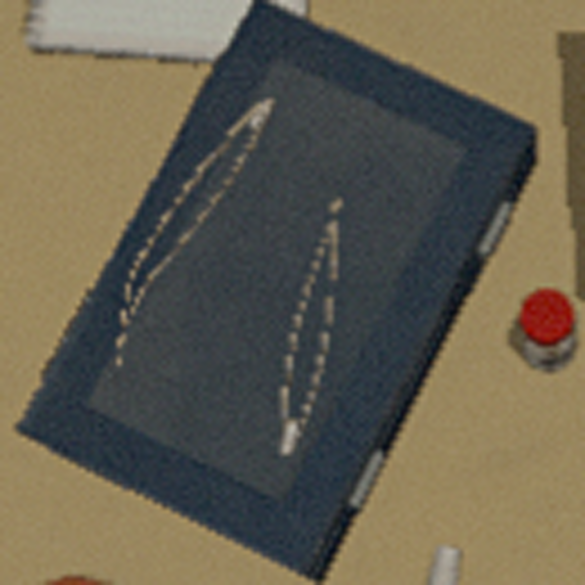

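View pics/topt.png

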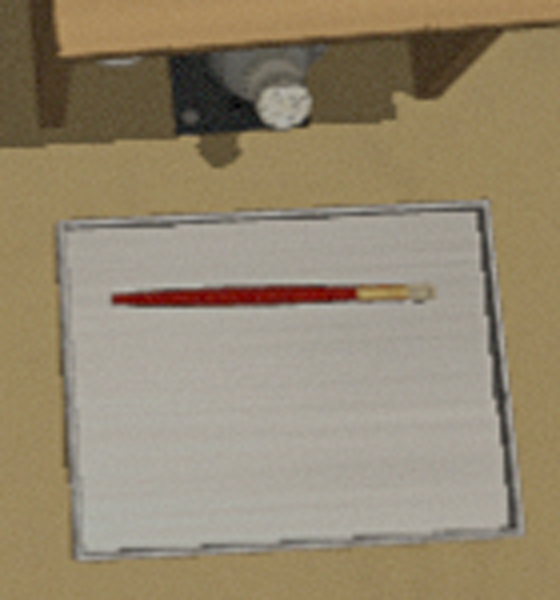

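View pics/scc.png

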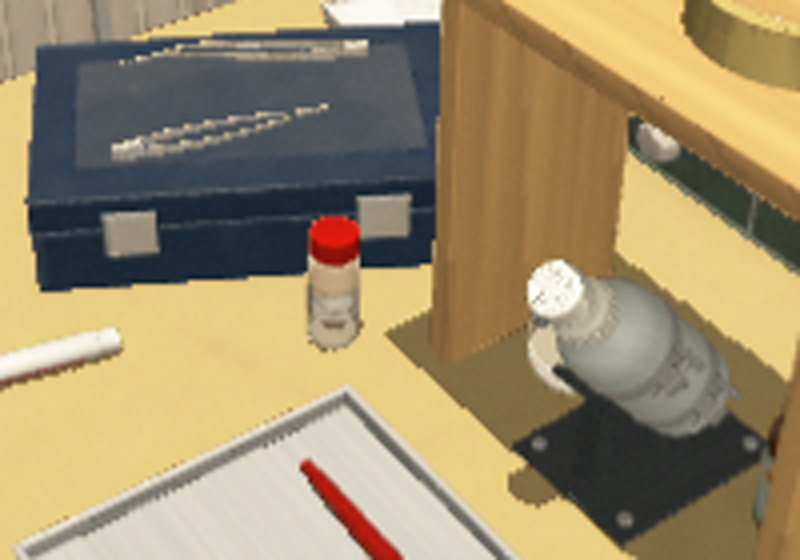

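The straight pair's points are at crop pixel (335,205) and its blunt end at (287,452). The bent pair's blunt end is at (265,103) and its points at (120,362). The brush lies in the far half of the tray with the bristles at -y. Next I compute positions.

```bash
python3 - <<'E'
from h import *
np.set_printoptions(precision=4,suppress=True)
f=lambda u,v:(u/4.5+190-.4,v/4.5+130-.4)
g=lambda u,v:(u/4+320-.4,v/4+160-.4)
k=lambda u,v:(u/4+250-.4,v/4+150-.4)
def pose(lp,lb,P,B):
    a=np.arctan2(*(np.subtract(B,P)[:2][::-1]))-np.arctan2(*(np.subtract(lb,lp)[::-1]))
    M=np.array([[np.cos(a),-np.sin(a)],[np.sin(a),np.cos(a)]])
    c=(P[:2]+B[:2])/2-M@(np.add(lp,lb)/2); return c,np.degrees(a),M
P=onz("top",f(337,200),.066);B=onz("top",f(287,456),.073)
c,a,M=pose((0,-.065),(0,.065),P,B);print("straight",P,B,np.linalg.norm(P-B),c,a,"grip",c+M@[0,.012])
print("scene proj", (proj("scene",P)-[250,150])*4,(proj("scene",B)-[250,150])*4)
P=onz("top",f(119,366),.066);B=onz("top",f(270,100),.073)
c,a,M=pose((.011,-.075),(-.005,.075),P,B);print("bent",P,B,np.linalg.norm(P-B),c,a,"grip",c+M@[-.006,.012])
print("scene proj", (proj("scene",P)-[250,150])*4,(proj("scene",B)-[250,150])*4)
C=[onz("top",g(*p),.013) for p in [(60,222),(488,203),(522,530),(78,556)]]
print("tray",np.array(C),np.mean(C,0))
b=[onz("top",g(*p),.009) for p in[(112,299),(436,292)]];print("brush",b,np.mean(b,0),np.degrees(np.arctan2(*(b[0]-b[1])[:2][::-1])))
print("cap",tri(ray("top",g(283,106)),ray("scene",k(553,287))))
for n,p in (("lid corners",[(255,5),(535,130),(318,580),(18,430)]),): print(np.array([onz("top",f(*q),.064) for q in p]))
print("vial",onz("top",f(547,318),.072))
print("marker",[onz("top",q,.01) for q in [(289,253),(280,310)]])
print("board edge",[onz("top",q,.27) for q in [(328,172),(466,165)]])
obs=ctrl.get_obs();print(R.from_rotvec(obs["tool_rot"]).as_matrix())
E
```

```text
straight [ 0.635  -0.0287  0.066 ] [ 0.5069 -0.0044  0.073 ] 0.13057976698075283 [ 0.571  -0.0166] 79.25930729338148 grip [ 0.5592 -0.0143]
scene proj [321.5893 101.9512] [104.7456 145.5698]
bent [0.555  0.0784 0.066 ] [0.6859 0.0035 0.073 ] 0.15103663936851258 [0.6222 0.0434] -125.89695929951638 grip [0.6354 0.0412]
scene proj [112.5804  61.238 ] [362.7533  39.8717]
tray [[ 0.5461 -0.1832  0.013 ]
 [ 0.5482 -0.4324  0.013 ]
 [ 0.3615 -0.4345  0.013 ]
 [ 0.3574 -0.1852  0.013 ]] [ 0.4533 -0.3088  0.013 ]
brush [array([ 0.5009, -0.2113,  0.009 ]), array([ 0.498 , -0.3984,  0.009 ])] [ 0.4994 -0.3048  0.009 ] 89.10577900734823
cap (array([ 0.5801, -0.295 ,  0.1418]), np.float64(0.0022037451454253822))
[[ 0.74    0.0125  0.064 ]
 [ 0.6684 -0.1279  0.064 ]
 [ 0.4481 -0.0176  0.064 ]
 [ 0.5254  0.1278  0.064 ]]
vial [ 0.5702 -0.1309  0.072 ]
marker [array([ 0.4629, -0.0761,  0.01  ]), array([ 0.3373, -0.0533,  0.01  ])]
board edge [array([ 0.5773, -0.1642,  0.27  ]), array([ 0.5819, -0.41  ,  0.27  ])]
[[ 0.2963  0.9551 -0.0006]
 [ 0.9551 -0.2963 -0.0015]
 [-0.0016 -0.0002 -1.    ]]
```

The views agree to about 1 px. I'll write a helper that computes deltas, then hover over the straight pair.

```bash
cat >> h.py <<'E'
np.set_printoptions(precision=4,suppress=True)
def down(yaw):
    c,s=np.cos(np.radians(yaw)),np.sin(np.radians(yaw))
    return np.array([[c,s,0],[s,-c,0],[0,0,-1]])
def delta(p,M,obs=None):
    obs=obs or ctrl.get_obs(); R0=R.from_rotvec(obs["tool_rot"]).as_matrix()
    print("turn",np.round(np.degrees(R.from_matrix(R0.T@M).as_rotvec()),2),"shift",np.round(R0.T@(np.array(p)-obs["tool_pos"]),4),"t",obs["t"])
E
python3 - <<'E'
from h import *
delta([.555,-.014,.22],down(79.3))
E
```

```text
turn [-0.02  0.09 -6.53] shift [-0.4734  0.5343  0.011 ] t 0.15
```

Emit:
jog_arm([
  [[0, 0, -6.5], [-0.473, 0.534, 0.011], 0.04],
  [[0, 0, -6.5], [-0.473, 0.534, 0.011], 0.04],
  [[0, 0, -6.5], [-0.473, 0.534, 0.011], 0.04],
  [[0, 0, -6.5], [-0.473, 0.534, 0.011], 0.04],
  [[0, 0, -6.5], [-0.473, 0.534, 0.011], 0.04],
  [[0, 0, -6.5], [-0.473, 0.534, 0.011], 0.04],
  [[0, 0, -6.5], [-0.473, 0.534, 0.011], 0.04],
  [[0, 0, -6.5], [-0.473, 0.534, 0.011], 0.04],
  [[0, 0, -6.5], [-0.473, 0.534, 0.011], 0.04],
  [[0, 0, -6.5], [-0.473, 0.534, 0.011], 0.04],
  [[0, 0, -6.5], [-0.473, 0.534, 0.011], 0.04],
  [[0, 0, -6.5], [-0.473, 0.534, 0.011], 0.04],
], squeeze=40)

```text
t: 1.15
tool_pos: [0.4448, 0.1675, 0.2235]
tool_rot: [2.419, 2.004, 0.001]
contact_force: [1.6, -0.5, 0.3]
opening: 0.0399
```

```bash
python3 - <<'E'
from h import *
delta([.555,-.014,.22],down(79.3))
E
```

```text
turn [ 0.02 -0.01 -0.03] shift [-0.1578  0.142   0.0035] t 1.15
```

Emit:
jog_arm([
  [[0, 0, 0], [-0.155, 0.14, 0.003], 0.04],
  [[0, 0, 0], [-0.155, 0.14, 0.003], 0.04],
  [[0, 0, 0], [-0.155, 0.14, 0.003], 0.04],
  [[0, 0, 0], [-0.155, 0.14, 0.003], 0.04],
  [[0, 0, 0], [-0.155, 0.14, 0.003], 0.04],
  [[0, 0, 0], [-0.155, 0.14, 0.003], 0.04],
  [[0, 0, 0], [-0.155, 0.14, 0.003], 0.04],
  [[0, 0, 0], [-0.155, 0.14, 0.003], 0.04],
])

```text
t: 1.82
tool_pos: [0.5527, -0.0088, 0.22]
tool_rot: [-2.419, -2.002, 0.001]
contact_force: [-0.1, 0.0, 0.5]
opening: 0.0399
```

```bash
python3 - <<'E'
from h import *
o=ctrl.get_obs();print(o["tool_pos"],o["contact_force"],o["q"])
cv2.imwrite("pics/w1.png",get_image("wrist")[:,:,::-1])
E
```

```text
[ 0.5527 -0.0088  0.22  ] [-0.1273  0.0113  0.4533] [-0.1508 -0.1117  1.7928  0.0004  1.462  -1.5338]
```

View pics/w1.png

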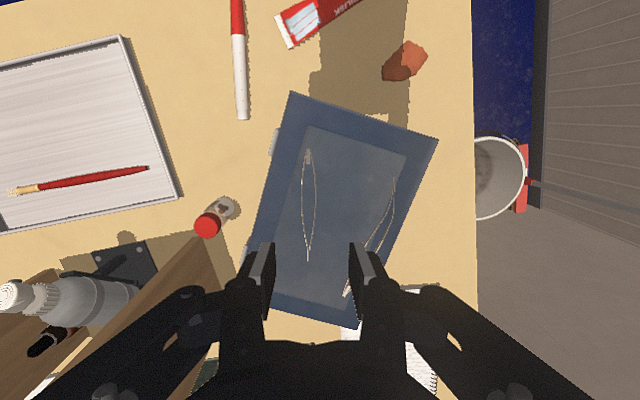

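The straight pair spans from (308,153) at the blunt end to (308,260) at the points. The bent pair's points are at (394,180) and its blunt end at (347,294).

```bash
python3 - <<'E'
from h import *
im=cv2.imread("pics/w1.png")
cv2.imwrite("pics/w1c.png",cv2.resize(im[140:310,280:410],None,fx=4.5,fy=3.5,interpolation=cv2.INTER_CUBIC))
o=ctrl.get_obs()
for n,uv,z in(("sB",(308,152),.073),("sP",(308,261),.066),("bP",(394.5,178),.066),("bB",(346,297),.073)): print(n,onz("wrist",uv,z,o))
for y0,z in((.0,.070),): pass
g=cv2.cvtColor(im,cv2.COLOR_BGR2GRAY)
for r in range(185,245,6): print(r, g[r,296:322])
E
```

```text
sB [ 0.515  -0.0054  0.073 ]
sP [ 0.6397 -0.0296  0.066 ]
bP [0.5599 0.0797 0.066 ]
bB [0.6912 0.0065 0.073 ]
185 [ 86  88  87  86  81 117 100  84  86  85  90  92  89  93  91  92  89  88
 109 120  97  89  92  90  94  89]
191 [ 89  95  83  86  80 117  95  88  85  91  86  85  85  86  86  91  87  90
  89 119  99  87  89  90  90  86]
197 [ 90  85  88  88  88 121 106  87  86  91  88  90  87  86  85  89  85  87
  84 118 105  86  91  91  88  89]
203 [ 93  89  87  86  86 111 101  87  85  87  88  90  87  89  87  90  88  88
  83 118  99  82  85  91  86  91]
209 [ 91  91  83  90  85 126 109  91  88  87  94  89  90  91  90  87  90  87
 109  97  86  85  88  88  88  89]
215 [ 91  91  90  88  83 149 147 102  85  87  92  89  86  88  93  87  87  84
 129 102  84  83  92  86  88  88]
221 [ 90  90  92  87  90  81 125 103  84  90  89  88  87  84  87  88  77 126
 108  83  86  92  90  88  89  91]
227 [ 91  90  87  85  83  84  82 115 102  83  80  87  88  85  91  88 113 108
  90  88  88  87  87  92  91  87]
233 [ 91  84  90  92  86  91  92  83 107  94  85  91  87  86  84 108 149 119
  86  92  90  92  85  89  97  91]
239 [ 90  92  89  91  86  90  93  90  76 175 135  84  85  86 112 110  91  86
  90  93  90  89  91  89  92  90]
```

View pics/w1c.png

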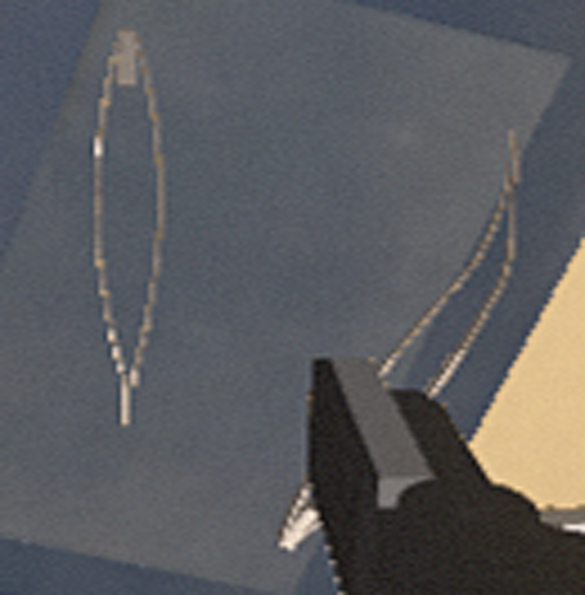

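```bash
python3 - <<'E'
from h import *
delta([.562,-.0148,.085],down(79.1))
E
```

```text
turn [-0.05 -0.02  0.2 ] shift [-0.0048  0.0106  0.1352] t 1.8667
```

Emit:
jog_arm([
  [[0, 0, 0.2], [-0.005, 0.0105, 0.035], 0.032],
  [[0, 0, 0.2], [-0.005, 0.0105, 0.07], 0.032],
  [[0, 0, 0.2], [-0.005, 0.0105, 0.105], 0.032],
  [[0, 0, 0.2], [-0.005, 0.0105, 0.135], 0.032],
  [[0, 0, 0.2], [-0.005, 0.0105, 0.135], 0.032],
  [[0, 0, 0.2], [-0.005, 0.0105, 0.135], 0.032],
])

```text
t: 2.37
tool_pos: [0.5606, -0.0143, 0.0841]
tool_rot: [-2.419, -2.0, 0.004]
contact_force: [-0.1, -0.3, 0.3]
opening: 0.0323
```

```bash
python3 - <<'E'
from h import *
o=ctrl.get_obs();print(o["tool_pos"],o["contact_force"],o["dq"])
delta([.562,-.0148,.067],down(79.1))
cv2.imwrite("pics/w2.png",get_image("wrist")[:,:,::-1][150:])
E
```

```text
[ 0.5606 -0.0143  0.0841] [-0.0985 -0.3046  0.2946] [-0.0073 -0.0408 -0.0736 -0.0001 -0.0046 -0.0005]
turn [-0.24  0.    0.08] shift [-0.0003  0.0016  0.0171] t 2.3667
```

View pics/w2.png

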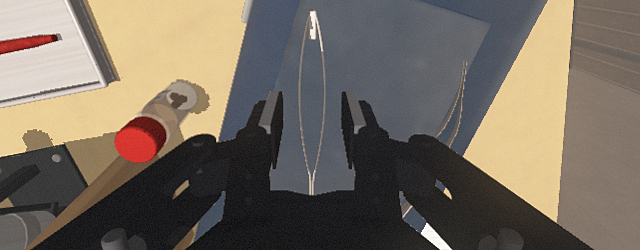

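The tweezers (column 313) are centred between the pads (columns 275-345). I'll descend and grip.

Emit:
jog_arm([
  [[0, 0, 0.1], [0, 0.001, 0.006], 0.032],
  [[0, 0, 0.1], [0, 0.0015, 0.012], 0.032],
  [[0, 0, 0.1], [0, 0.0015, 0.017], 0.032],
  [[0, 0, 0.1], [0, 0.0015, 0.017], 0.032],
  [[0, 0, 0.1], [0, 0.0015, 0.017], 0.028],
])

```text
t: 2.83
tool_pos: [0.5639, -0.0161, 0.0686]
tool_rot: [-2.425, -1.997, 0.0]
contact_force: [-0.2, -0.5, -0.3]
opening: 0.0281
```

Emit:
jog_arm([
  [[0, 0, 0], [0, 0, 0], 0.01],
  [[0, 0, 0], [0, 0, 0], 0.005],
  [[0, 0, 0], [0, 0, 0], 0.0],
  [[0, 0, 0], [0, 0, 0], 0.0],
  [[0, 0, 0], [0, 0, 0], 0.0],
  [[0, 0, 0], [0, 0, 0], 0.0],
], squeeze=40)

```text
t: 3.33
tool_pos: [0.5643, -0.0162, 0.0691]
tool_rot: [2.424, 1.997, 0.001]
contact_force: [0.2, -0.0, 2.4]
opening: 0.0138
```

Emit:
jog_arm([
  [[0, 0, 0], [0, 0, -0.004], 0.0],
  [[0, 0, 0], [0, 0, -0.01], 0.0],
  [[0, 0, 0], [0, 0, -0.02], 0.0],
  [[0, 0, 0], [0, 0, -0.03], 0.0],
  [[0, 0, 0], [0, 0, -0.03], 0.0],
  [[0, 0, 0], [0, 0, -0.03], 0.0],
])

```text
t: 3.83
tool_pos: [0.5649, -0.0162, 0.1002]
tool_rot: [2.423, 1.996, 0.003]
contact_force: [0.5, 0.0, -0.7]
opening: 0.0139
```

```bash
python3 - <<'E'
from h import *
o=ctrl.get_obs();print(o["tool_pos"],o["contact_force"],o["opening"])
a=get_image("wrist")[:,:,::-1][150:];b=get_image("scene")[:,:,::-1][120:240,220:420]
cv2.imwrite("pics/w3.png",np.vstack([a,cv2.resize(b,(560,336))[:, :].copy() if 0 else cv2.copyMakeBorder(cv2.resize(b,(560,336)),0,0,40,40,0)]))
E
```

```text
[ 0.5649 -0.0162  0.1002] [ 0.4562  0.0361 -0.7301] 0.01392771001115341
```

View pics/w3.png

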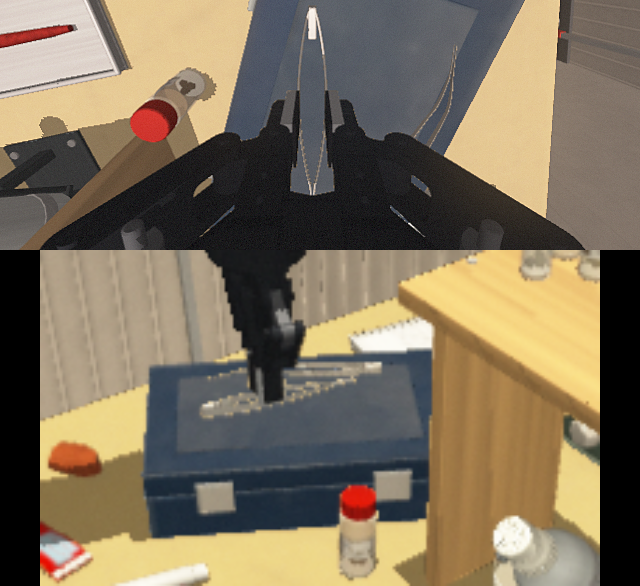

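The straight pair is lifted level and held. In the wrist view the blunt end is at (312,158) and the points at (312,343). I'll measure its offset in the tool frame, then plan the placement.

```bash
python3 - <<'E'
from h import *
o=ctrl.get_obs()
Rt=R.from_rotvec(o["tool_rot"]).as_matrix()
for uv,z in(((312,157),.104),((313,344),.097)):
    p=onz("wrist",uv,z,o); print(p,Rt.T@(p-o["tool_pos"]))
delta([.452,-.30,.16],down(0)); print(o["q"])
E
```

```text
[ 0.5107 -0.0061  0.104 ] [-0.0004 -0.054  -0.0054]
[ 0.6267 -0.028   0.097 ] [0.0003 0.064  0.0016]
turn [ 0.   -0.   78.97] shift [-0.3001 -0.0554 -0.0614] t 3.9333
[-0.1604  0.0284  1.8686 -0.      1.2446 -1.5386]
```

Emit:
jog_arm([
  [[0, 0, 3], [-0.005, -0.001, -0.02], 0.0],
  [[0, 0, 8], [-0.02, -0.004, -0.045], 0.0],
  [[0, 0, 14], [-0.045, -0.008, -0.06], 0.0],
  [[0, 0, 21], [-0.075, -0.014, -0.06], 0.0],
  [[0, 0, 28], [-0.105, -0.02, -0.06], 0.0],
  [[0, 0, 35], [-0.135, -0.025, -0.06], 0.0],
  [[0, 0, 42], [-0.165, -0.03, -0.06], 0.0],
  [[0, 0, 49], [-0.195, -0.036, -0.06], 0.0],
  [[0, 0, 56], [-0.225, -0.042, -0.06], 0.0],
  [[0, 0, 63], [-0.255, -0.048, -0.06], 0.0],
  [[0, 0, 70], [-0.28, -0.052, -0.06], 0.0],
  [[0, 0, 77], [-0.295, -0.055, -0.06], 0.0],
])

```text
t: 4.93
tool_pos: [0.4521, -0.2971, 0.158]
tool_rot: [-3.141, -0.041, 0.002]
contact_force: [0.2, 0.4, -0.7]
opening: 0.014
```

Emit:
jog_arm([
  [[0, 0, 2], [-0.001, 0, 0], 0.0],
  [[0, 0, 2], [-0.001, 0, 0], 0.0],
  [[0, 0, 2], [-0.001, 0, 0], 0.0],
])

```text
t: 5.18
tool_pos: [0.4521, -0.295, 0.1579]
tool_rot: [-3.141, -0.0, 0.001]
contact_force: [-0.1, -0.3, 0.5]
opening: 0.014
```

```bash
python3 - <<'E'
from h import *
o=ctrl.get_obs();print(o["tool_pos"],o["contact_force"],o["opening"])
a=get_image("wrist")[:,:,::-1];o=ctrl.get_obs()
cv2.imwrite("pics/w4.png",a)
delta([.452,-.295,.03],down(-.5))
E
```

```text
[ 0.4521 -0.295   0.1579] [-0.0981 -0.3286  0.4773] 0.013970178435190772
turn [-0.04  0.03  0.54] shift [-0.0003  0.0004  0.1281] t 5.2333
```

View pics/w4.png

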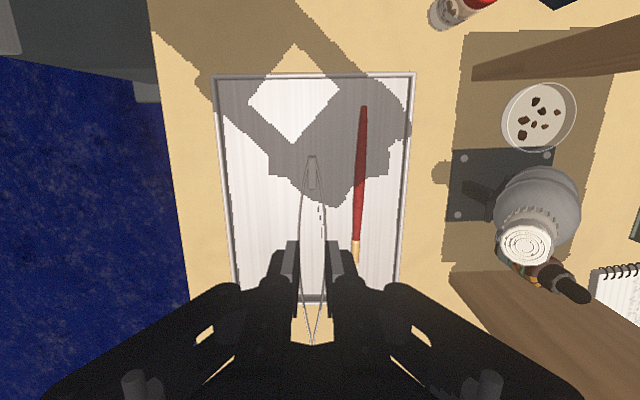

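Still held. The tray interior spans about columns 215-412 and the brush is at (360,150). A quick cross-check of the brush and tray from this view:

```bash
python3 - <<'E'
from h import *
o=ctrl.get_obs()
for n,uv,z in (("brush top",(364,107),.012),("brush low",(356,240),.012),("tray TL",(213,76),.013),("tray TR",(414,73),.013),("L low",(237,300),.013),("cap",(527,245),.1418)):
    print(n,onz("wrist",uv,z,o))
E
```

```text
brush top [ 0.5036 -0.2134  0.012 ]
brush low [ 0.5023 -0.3531  0.012 ]
tray TL [ 0.3612 -0.186   0.013 ]
tray TR [ 0.5483 -0.1834  0.013 ]
L low [ 0.3649 -0.4303  0.013 ]
cap [ 0.5856 -0.2968  0.1418]
```

Emit:
jog_arm([
  [[0, 0, 0.5], [0, 0, 0.03], 0.0],
  [[0, 0, 0.5], [0, 0, 0.06], 0.0],
  [[0, 0, 0.5], [0, 0, 0.09], 0.0],
  [[0, 0, 0.5], [0, 0, 0.115], 0.0],
  [[0, 0, 0.5], [0, 0, 0.13], 0.0],
  [[0, 0, 0.5], [0, 0, 0.14], 0.0],
  [[0, 0, 0.5], [0, 0, 0.145], 0.0],
  [[0, 0, 0.5], [0, 0, 0.145], 0.0],
  [[0, 0, 0.5], [0, 0, 0.145], 0.0],
])

```text
t: 5.98
tool_pos: [0.4532, -0.2954, 0.0145]
tool_rot: [3.141, -0.014, 0.002]
contact_force: [0.2, -0.5, -0.0]
opening: 0.0139
```

Emit:
jog_arm([
  [[0, 0, 0], [0, 0, 0.003], 0.0],
  [[0, 0, 0], [0, 0, 0.005], 0.0],
  [[0, 0, 0], [0, 0, 0.006], 0.0],
  [[0, 0, 0], [0, 0, 0.0065], 0.0],
  [[0, 0, 0], [0, 0, 0.0065], 0.0],
])

```text
t: 6.4
tool_pos: [0.4527, -0.2954, 0.0077]
tool_rot: [3.141, -0.015, 0.001]
contact_force: [-0.0, 0.3, 3.4]
opening: 0.0141
```

It's touching the floor (3.4 N). I'll release it and rise.

Emit:
jog_arm([
  [[0, 0, 0], [0, 0, 0], 0.016],
  [[0, 0, 0], [0, 0, 0], 0.018],
  [[0, 0, 0], [0, 0, 0], 0.022],
  [[0, 0, 0], [0, 0, 0], 0.026],
  [[0, 0, 0], [0, 0, 0], 0.026],
  [[0, 0, 0], [0, 0, -0.005], 0.026],
  [[0, 0, 0], [0, 0, -0.02], 0.026],
  [[0, 0, 0], [0, 0, -0.05], 0.03],
  [[0, 0, 0], [0, 0, -0.09], 0.03],
  [[0, 0, 0], [0, 0, -0.13], 0.03],
  [[0, 0, 0], [0, 0, -0.15], 0.03],
  [[0, 0, 0], [0, 0, -0.15], 0.03],
])

```text
t: 7.4
tool_pos: [0.4555, -0.2977, 0.1648]
tool_rot: [3.133, -0.014, 0.015]
contact_force: [1.1, -0.8, 1.0]
opening: 0.0298
```

```bash
python3 - <<'E'
from h import *
o=ctrl.get_obs();print(o["tool_pos"],o["contact_force"],o["opening"])
a=get_image("wrist")[:,:,::-1];b=get_image("top")[:,:,::-1]
cv2.imwrite("pics/w5.png",a);cv2.imwrite("pics/t5.png",b)
# bent target
c=np.array([.6245,.0443]); 
delta([.62,.03,.20],down(-125.9))
E
```

```text
[ 0.4555 -0.2977  0.1648] [ 1.1223 -0.7577  0.9733] 0.02975045531458737
turn [ -0.07  -0.18 125.37] shift [ 0.1641 -0.327  -0.0417] t 7.5
```

View pics/w5.png

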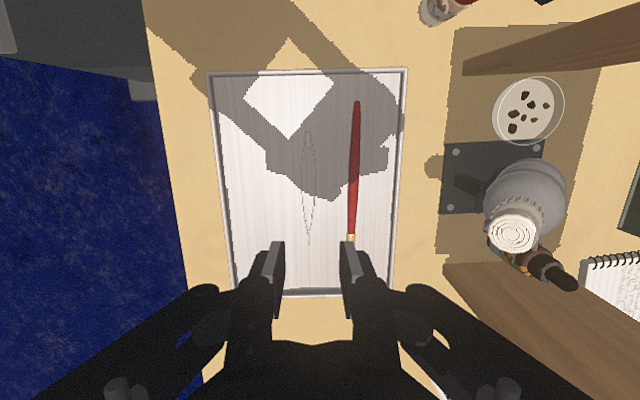

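The straight pair lies flat from (310,125) to (308,245), parallel to the brush. Next is the bent pair. I'll route at low x until past the riser leg.

Emit:
jog_arm([
  [[0, 0, 5], [-0.005, -0.015, -0.02], 0.032],
  [[0, 0, 11], [-0.01, -0.04, -0.04], 0.032],
  [[0, 0, 18], [-0.01, -0.07, -0.055], 0.032],
  [[0, 0, 25], [-0.01, -0.1, -0.055], 0.032],
  [[0, 0, 32], [-0.01, -0.13, -0.055], 0.032],
  [[0, 0, 39], [-0.005, -0.16, -0.055], 0.032],
  [[0, 0, 46], [0.0, -0.19, -0.055], 0.032],
  [[0, 0, 53], [0.01, -0.215, -0.055], 0.032],
  [[0, 0, 60], [0.025, -0.24, -0.055], 0.032],
  [[0, 0, 67], [0.045, -0.26, -0.055], 0.032],
  [[0, 0, 74], [0.065, -0.275, -0.055], 0.032],
  [[0, 0, 80], [0.085, -0.285, -0.055], 0.032],
])

```text
t: 8.5
tool_pos: [0.5395, -0.0089, 0.2093]
tool_rot: [2.391, -2.034, -0.006]
contact_force: [1.4, 0.5, 0.0]
opening: 0.032
```

```bash
python3 - <<'E'
from h import *
o=ctrl.get_obs();print(o["tool_pos"],o["q"])
delta([.633,.043,.20],down(-125.9))
E
```

```text
[ 0.5395 -0.0089  0.2093] [-0.1546 -0.1346  1.8317  0.0003  1.449   1.255 ]
turn [ 0.27 -0.   45.14] shift [-0.0362 -0.1006  0.0089] t 8.5
```

Emit:
jog_arm([
  [[0, 0, 7], [-0.006, -0.017, 0.009], 0.032],
  [[0, 0, 14], [-0.012, -0.034, 0.009], 0.032],
  [[0, 0, 21], [-0.018, -0.051, 0.009], 0.032],
  [[0, 0, 28], [-0.024, -0.068, 0.009], 0.032],
  [[0, 0, 35], [-0.03, -0.085, 0.009], 0.032],
  [[0, 0, 41], [-0.036, -0.095, 0.009], 0.032],
  [[0, 0, 44.8], [-0.036, -0.1, 0.009], 0.032],
  [[0, 0, 44.8], [-0.036, -0.1, 0.009], 0.032],
  [[0, 0, 44.8], [-0.036, -0.1, 0.009], 0.032],
])

```text
t: 9.25
tool_pos: [0.6318, 0.0411, 0.2005]
tool_rot: [1.444, -2.786, -0.003]
contact_force: [0.5, 0.3, 0.3]
opening: 0.0318
```

```bash
python3 - <<'E'
from h import *
o=ctrl.get_obs();print(o["tool_pos"],o["q"])
cv2.imwrite("pics/w6.png",get_image("wrist")[:,:,::-1])
delta([.6377,.0421,.085],down(-125.9))
E
```

```text
[0.6318 0.0411 0.2005] [-0.0525  0.0943  1.6209 -0.0001  1.4306  2.1331]
turn [ 0.16 -0.11  0.66] shift [-0.0046 -0.0045  0.1161] t 9.3
```

View pics/w6.png

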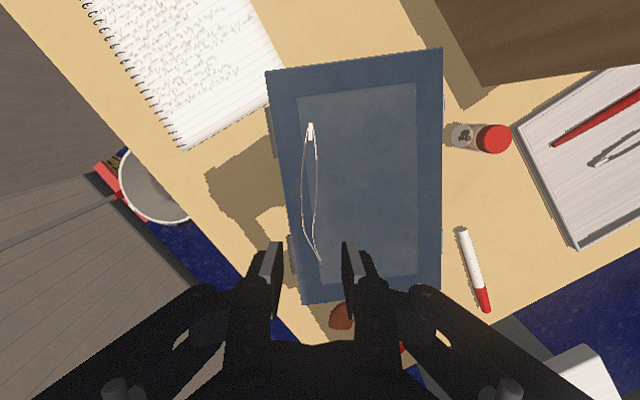

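The bent pair shows its blunt end at (310,125) and its tip at (320,261).

```bash
python3 - <<'E'
from h import *
o=ctrl.get_obs()
P=onz("wrist",(320,261),.066,o);B=onz("wrist",(310,123),.073,o)
lp,lb=(.011,-.075),(-.005,.075)
a=np.arctan2(*(np.subtract(B,P)[:2][::-1]))-np.arctan2(*(np.subtract(lb,lp)[::-1]))
M=np.array([[np.cos(a),-np.sin(a)],[np.sin(a),np.cos(a)]])
c=(P[:2]+B[:2])/2-M@(np.add(lp,lb)/2);print(P,B,c,np.degrees(a),c+M@[-.006,.012], np.linalg.norm(P-B))
g=(np.array([.6377,.0421])+c+M@[-.006,.012])/2;print(g)
delta([*g,.085],down(np.degrees(a)))
E
```

```text
[0.5635 0.0783 0.066 ] [0.6886 0.0028 0.073 ] [0.6278 0.0429] -127.17782123166245 [0.641  0.0405] 0.14624789044136527
[0.6394 0.0413]
turn [ 0.16 -0.11  1.93] shift [-0.0049 -0.0063  0.1161] t 9.3
```

Emit:
jog_arm([
  [[0, 0, 1.2], [-0.005, -0.006, 0.035], 0.032],
  [[0, 0, 1.2], [-0.005, -0.006, 0.07], 0.032],
  [[0, 0, 1.2], [-0.005, -0.006, 0.1], 0.032],
  [[0, 0, 1.2], [-0.005, -0.006, 0.116], 0.032],
  [[0, 0, 1.2], [-0.005, -0.006, 0.116], 0.032],
  [[0, 0, 1.2], [-0.005, -0.006, 0.116], 0.032],
])

```text
t: 9.8
tool_pos: [0.6393, 0.0414, 0.0857]
tool_rot: [1.412, -2.803, -0.002]
contact_force: [0.8, 0.4, -0.1]
opening: 0.0318
```

```bash
python3 - <<'E'
from h import *
o=ctrl.get_obs();print(o["tool_pos"],o["contact_force"])
cv2.imwrite("pics/w7.png",get_image("wrist")[:,:,::-1])
delta([.6392,.0413,.068],down(-126.5))
E
```

```text
[0.6393 0.0414 0.0857] [ 0.7831  0.374  -0.0507]
turn [-0.03  0.02 -0.02] shift [0.001  0.0012 0.0198] t 9.85
```

View pics/w7.png

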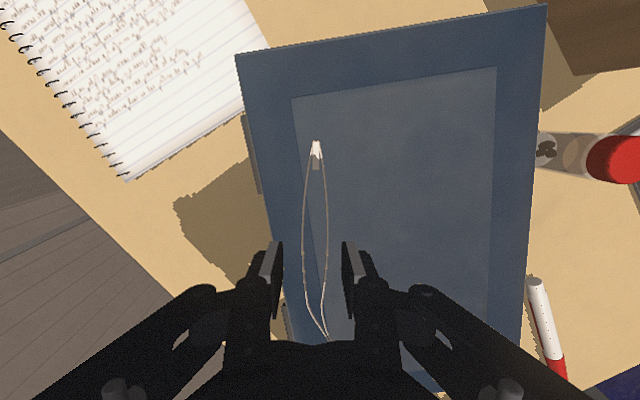

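The legs (columns 302-328) sit centred between the pads. I'll descend and grip.

Emit:
jog_arm([
  [[0, 0, 0], [0, 0, 0.006], 0.032],
  [[0, 0, 0], [0, 0, 0.012], 0.032],
  [[0, 0, 0], [0, 0, 0.0165], 0.032],
  [[0, 0, 0], [0, 0, 0.0165], 0.03],
  [[0, 0, 0], [0, 0, 0.0165], 0.025],
  [[0, 0, 0], [0, 0, 0.0165], 0.01],
  [[0, 0, 0], [0, 0, 0.0165], 0.0],
  [[0, 0, 0], [0, 0, 0.0165], 0.0],
  [[0, 0, 0], [0, 0, 0.0165], 0.0],
  [[0, 0, 0], [0, 0, 0.0165], 0.0],
  [[0, 0, 0], [0, 0, 0.0165], 0.0],
], squeeze=40)

```text
t: 10.77
tool_pos: [0.6411, 0.0416, 0.0712]
tool_rot: [-1.413, 2.805, -0.001]
contact_force: [0.4, 1.6, 3.2]
opening: 0.0
```

The fingers closed to 0, so the grasp missed: the TCP was only at 71 mm. I'll rise and look.

Emit:
jog_arm([
  [[0, 0, 0], [0, 0, -0.003], 0.0],
  [[0, 0, 0], [0, 0, -0.008], 0.0],
  [[0, 0, 0], [0, 0, -0.015], 0.01],
  [[0, 0, 0], [0, 0, -0.02], 0.02],
  [[0, 0, 0], [0, 0, -0.02], 0.034],
  [[0, 0, 0], [0, 0, -0.02], 0.034],
  [[0, 0, 0], [0, 0, -0.02], 0.034],
])

```text
t: 11.35
tool_pos: [0.6405, 0.0416, 0.0905]
tool_rot: [1.413, -2.806, -0.0]
contact_force: [0.5, 0.8, -0.0]
opening: 0.0338
```

```bash
python3 - <<'E'
from h import *
o=ctrl.get_obs();print(o["tool_pos"],o["contact_force"],o["opening"])
cv2.imwrite("pics/w8.png",get_image("wrist")[:,:,::-1])
E
```

```text
[0.6405 0.0416 0.0905] [ 0.5019  0.8392 -0.0378] 0.03380419898292333
```

View pics/w8.png

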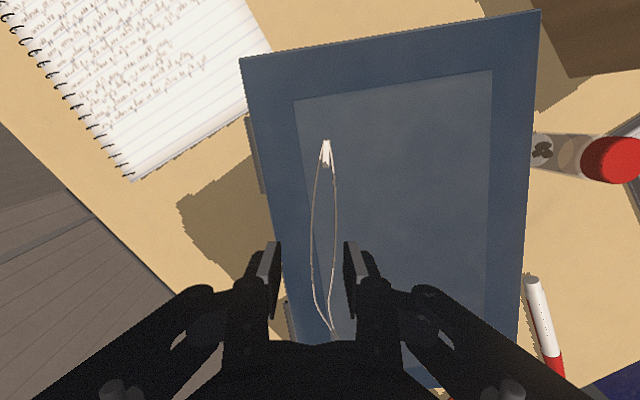

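The bent pair shifted about 11 px right (~5.5 mm) and is still flat. I'll recentre and go lower in checked steps.

Emit:
jog_arm([
  [[0, 0, 0], [0.003, 0, 0.006], 0.034],
  [[0, 0, 0], [0.0055, 0, 0.012], 0.034],
  [[0, 0, 0], [0.0055, 0, 0.018], 0.034],
  [[0, 0, 0], [0.0055, 0, 0.02], 0.034],
  [[0, 0, 0], [0.0055, 0, 0.02], 0.034],
  [[0, 0, 0], [0.0055, 0, 0.02], 0.034],
])

```text
t: 11.9
tool_pos: [0.6371, 0.0372, 0.07]
tool_rot: [1.413, -2.805, -0.001]
contact_force: [-0.0, -0.2, 0.1]
opening: 0.0339
```

```bash
python3 - <<'E'
from h import *
o=ctrl.get_obs();print(o["tool_pos"],o["contact_force"],o["opening"])
cv2.imwrite("pics/w9.png",get_image("wrist")[:,:,::-1])
E
```

```text
[0.6371 0.0372 0.07  ] [-0.0409 -0.199   0.1273] 0.033900145471248984
```

View pics/w9.png

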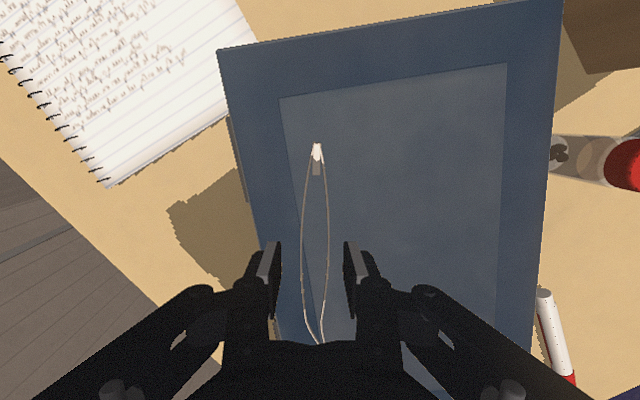

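Centred and no contact. I'll go 4 mm lower.

Emit:
jog_arm([
  [[0, 0, 0], [0, 0, 0.002], 0.032],
  [[0, 0, 0], [0, 0, 0.004], 0.03],
  [[0, 0, 0], [0, 0, 0.004], 0.024],
  [[0, 0, 0], [0, 0, 0.004], 0.02],
  [[0, 0, 0], [0, 0, 0.004], 0.02],
])

```text
t: 12.37
tool_pos: [0.6374, 0.0372, 0.0666]
tool_rot: [1.413, -2.806, 0.0]
contact_force: [0.2, 0.5, 0.4]
opening: 0.0204
```

Emit:
jog_arm([
  [[0, 0, 0], [0, 0, 0], 0.014],
  [[0, 0, 0], [0, 0, 0], 0.008],
  [[0, 0, 0], [0, 0, 0], 0.004],
  [[0, 0, 0], [0, 0, 0], 0.0],
  [[0, 0, 0], [0, 0, 0], 0.0],
  [[0, 0, 0], [0, 0, 0], 0.0],
], squeeze=40)

```text
t: 12.87
tool_pos: [0.6376, 0.0372, 0.0668]
tool_rot: [-1.413, 2.805, -0.0]
contact_force: [-0.4, -0.1, 1.3]
opening: 0.016
```

Emit:
jog_arm([
  [[0, 0, 0], [0, 0, -0.004], 0.0],
  [[0, 0, 0], [0, 0, -0.01], 0.0],
  [[0, 0, 0], [0, 0, -0.02], 0.0],
  [[0, 0, 0], [0, 0, -0.03], 0.0],
  [[0, 0, 0], [0, 0, -0.03], 0.0],
  [[0, 0, 0], [0, 0, -0.03], 0.0],
])

```text
t: 13.37
tool_pos: [0.6384, 0.0371, 0.0984]
tool_rot: [-1.412, 2.803, -0.002]
contact_force: [-0.2, -0.3, -0.2]
opening: 0.0163
```

```bash
python3 - <<'E'
from h import *
o=ctrl.get_obs();print(o["tool_pos"],o["contact_force"],o["opening"])
a=get_image("wrist")[:,:,::-1];b=get_image("scene")[:,:,::-1][120:220,250:390]
cv2.imwrite("pics/w10.png",np.vstack([a[80:],cv2.copyMakeBorder(cv2.resize(b,(392,280)),0,0,124,124,0)]))
E
```

```text
[0.6384 0.0371 0.0984] [-0.2    -0.2958 -0.1717] 0.016264105070359827
```

View pics/w10.png

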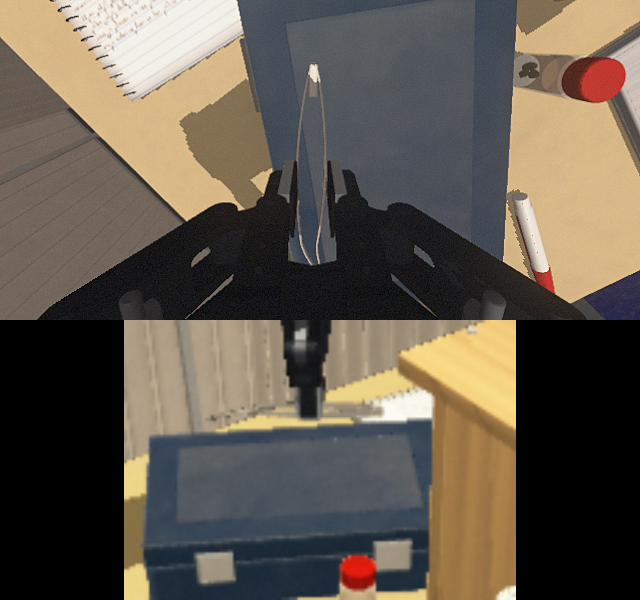

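Held and lifted, with the blunt end at (313,145). Now I compute its offset in the tool frame and plan the transit.

```bash
python3 - <<'E'
from h import *
o=ctrl.get_obs()
Rt=R.from_rotvec(o["tool_rot"]).as_matrix()
p=onz("wrist",(314,144),.105,o); print(p,Rt.T@(p-o["tool_pos"]),Rt)
delta([.54,.0,.20],down(-85));delta([.40,-.290,.17],down(-.5));print(o["q"])
E
```

```text
[ 0.6877 -0.0011  0.105 ] [ 0.0008 -0.0633 -0.0083] [[-0.5953 -0.8035  0.    ]
 [-0.8035  0.5953 -0.    ]
 [ 0.     -0.0001 -1.    ]]
turn [ -0.    -0.   -41.53] shift [ 0.0878  0.056  -0.1033] t 13.4667
turn [  -0.     -0.   -126.03] shift [ 0.4042 -0.0041 -0.0733] t 13.4667
[-0.0582  0.1978  1.688  -0.      1.2558  2.1503]
```

```bash
python3 - <<'E'
from h import *
o=ctrl.get_obs();Rt=R.from_rotvec(o["tool_rot"]).as_matrix()
for w in ([.638,.037,.13],[.62,.03,.17],[.57,.01,.2],[.45,-.05,.2],[.43,-.1,.2],[.4,-.29,.17]): print(w,Rt.T@(np.array(w)-o["tool_pos"]))
E
```

```text
[0.638, 0.037, 0.13] [-0.0003 -0.0007 -0.0333]
[0.62, 0.03, 0.17] [ 0.0161  0.0096 -0.0733]
[0.57, 0.01, 0.2] [ 0.0619  0.0379 -0.1033]
[0.45, -0.05, 0.2] [ 0.1816  0.0986 -0.1033]
[0.43, -0.1, 0.2] [ 0.2336  0.0849 -0.1033]
[0.4, -0.29, 0.17] [ 0.4042 -0.0041 -0.0733]
```

Emit:
jog_arm([
  [[0, 0, 0], [0, 0, -0.03], 0.0],
  [[0, 0, -4], [0.008, 0.005, -0.055], 0.0],
  [[0, 0, -9], [0.02, 0.013, -0.08], 0.0],
  [[0, 0, -15], [0.04, 0.025, -0.1], 0.0],
  [[0, 0, -22], [0.06, 0.038, -0.1], 0.0],
  [[0, 0, -29], [0.085, 0.05, -0.1], 0.0],
  [[0, 0, -36], [0.11, 0.065, -0.1], 0.0],
  [[0, 0, -43], [0.135, 0.08, -0.1], 0.0],
  [[0, 0, -50], [0.16, 0.09, -0.1], 0.0],
  [[0, 0, -57], [0.182, 0.098, -0.1], 0.0],
  [[0, 0, -64], [0.207, 0.093, -0.1], 0.0],
  [[0, 0, -71], [0.233, 0.085, -0.1], 0.0],
])

```text
t: 14.47
tool_pos: [0.429, -0.0992, 0.1959]
tool_rot: [-2.785, 1.454, 0.001]
contact_force: [0.8, 0.5, -0.9]
opening: 0.016
```

```bash
python3 - <<'E'
from h import *
o=ctrl.get_obs();print(o["tool_pos"],o["q"],o["opening"])
delta([.4,-.293,.16],down(-.5))
E
```

```text
[ 0.429  -0.0992  0.1959] [-0.3968 -0.3923  2.0639  0.0001  1.4706  0.5657] 0.015971417578541657
turn [ -0.     0.04 -54.65] shift [0.1425 0.1345 0.0359] t 14.4667
```

Emit:
jog_arm([
  [[0, 0, -7], [0.018, 0.017, 0.005], 0.0],
  [[0, 0, -14], [0.036, 0.034, 0.01], 0.0],
  [[0, 0, -21], [0.054, 0.051, 0.014], 0.0],
  [[0, 0, -28], [0.072, 0.068, 0.018], 0.0],
  [[0, 0, -35], [0.09, 0.085, 0.022], 0.0],
  [[0, 0, -42], [0.108, 0.102, 0.027], 0.0],
  [[0, 0, -48], [0.126, 0.119, 0.032], 0.0],
  [[0, 0, -54.3], [0.14, 0.132, 0.036], 0.0],
  [[0, 0, -54.3], [0.142, 0.134, 0.036], 0.0],
  [[0, 0, -54.3], [0.142, 0.134, 0.036], 0.0],
  [[0, 0, -54.3], [0.142, 0.134, 0.036], 0.0],
])

```text
t: 15.38
tool_pos: [0.4001, -0.2915, 0.1603]
tool_rot: [-3.14, 0.038, 0.001]
contact_force: [0.2, 0.2, 0.3]
opening: 0.016
```

```bash
python3 - <<'E'
from h import *
o=ctrl.get_obs();print(o["tool_pos"],o["contact_force"],o["opening"])
cv2.imwrite("pics/w11.png",get_image("wrist")[:,:,::-1])
delta([.4,-.293,.012],down(-.5))
E
```

```text
[ 0.4001 -0.2915  0.1603] [0.2313 0.2143 0.3126] 0.016048882177399557
turn [-0.04  0.01 -0.82] shift [-0.0002  0.0018  0.1485] t 15.4333
```

View pics/w11.png

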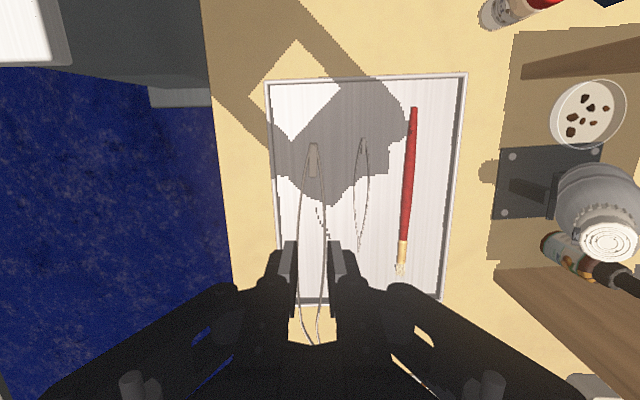

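The bent pair is held aligned, with the straight pair and brush clear to the right. I'll lower it now.

Emit:
jog_arm([
  [[0, 0, -0.8], [0, 0.001, 0.03], 0.0],
  [[0, 0, -0.8], [0, 0.001, 0.06], 0.0],
  [[0, 0, -0.8], [0, 0.001, 0.09], 0.0],
  [[0, 0, -0.8], [0, 0.001, 0.115], 0.0],
  [[0, 0, -0.8], [0, 0.001, 0.132], 0.0],
  [[0, 0, -0.8], [0, 0.001, 0.143], 0.0],
  [[0, 0, -0.8], [0, 0.001, 0.149], 0.0],
  [[0, 0, -0.8], [0, 0.001, 0.149], 0.0],
  [[0, 0, -0.8], [0, 0.001, 0.149], 0.0],
])

```text
t: 16.18
tool_pos: [0.4009, -0.2934, 0.0126]
tool_rot: [3.141, -0.013, 0.002]
contact_force: [0.1, -0.3, -0.6]
opening: 0.0163
```

Emit:
jog_arm([
  [[0, 0, 0], [0, 0, 0.003], 0.0],
  [[0, 0, 0], [0, 0, 0.005], 0.0],
  [[0, 0, 0], [0, 0, 0.006], 0.0],
  [[0, 0, 0], [0, 0, 0.0065], 0.0],
  [[0, 0, 0], [0, 0, 0.0065], 0.0],
])

```text
t: 16.6
tool_pos: [0.4003, -0.2934, 0.0054]
tool_rot: [3.141, -0.013, 0.001]
contact_force: [0.1, -0.7, 0.5]
opening: 0.016
```

Emit:
jog_arm([
  [[0, 0, 0], [0, 0, 0.0005], 0.0],
  [[0, 0, 0], [0, 0, 0.001], 0.0],
  [[0, 0, 0], [0, 0, 0.001], 0.0],
])

```text
t: 16.85
tool_pos: [0.4004, -0.2934, 0.0054]
tool_rot: [-3.141, 0.013, 0.001]
contact_force: [-2.6, 2.8, 8.7]
opening: 0.016
```

On the floor (8.7 N). Release and rise.

Emit:
jog_arm([
  [[0, 0, 0], [0, 0, -0.001], 0.016],
  [[0, 0, 0], [0, 0, -0.001], 0.018],
  [[0, 0, 0], [0, 0, -0.001], 0.022],
  [[0, 0, 0], [0, 0, -0.001], 0.026],
  [[0, 0, 0], [0, 0, -0.001], 0.027],
  [[0, 0, 0], [0, 0, -0.005], 0.027],
  [[0, 0, 0], [0, 0, -0.015], 0.027],
  [[0, 0, 0], [0, 0, -0.04], 0.027],
  [[0, 0, 0], [0, 0, -0.08], 0.03],
  [[0, 0, 0], [0, 0, -0.12], 0.03],
  [[0, 0, 0], [0, 0, -0.155], 0.03],
  [[0, 0, 0], [0, 0, -0.155], 0.03],
])

```text
t: 17.85
tool_pos: [0.4039, -0.2968, 0.1695]
tool_rot: [3.13, -0.013, 0.019]
contact_force: [0.2, -0.6, 2.1]
opening: 0.0297
```

```bash
python3 - <<'E'
from h import *
o=ctrl.get_obs();print(o["tool_pos"],o["contact_force"],o["q"])
cv2.imwrite("pics/w12.png",get_image("wrist")[:,:,::-1])
cv2.imwrite("pics/s12.png",get_image("scene")[:,:,::-1])
E
```

```text
[ 0.4039 -0.2968  0.1695] [ 0.1949 -0.5704  2.0778] [-0.7823 -0.2153  1.97   -0.      1.3703 -0.7741]
```

View pics/w12.png

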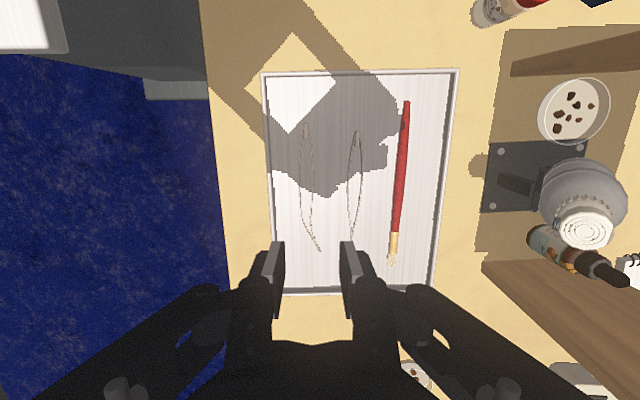

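View pics/s12.png

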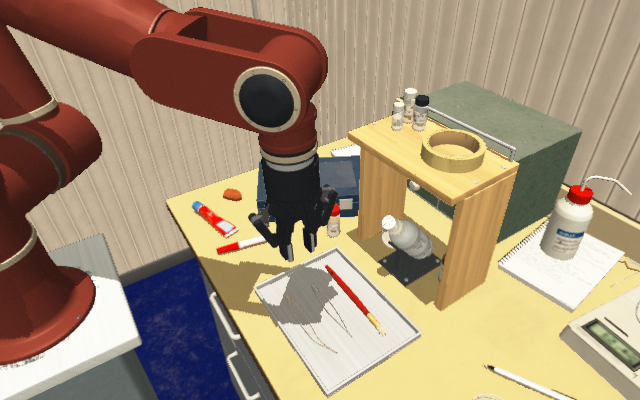

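Both pairs lie flat in the tray. The wrist view shows bent from (305,125) to (320,250), straight from (357,131) to (350,238), and the brush undisturbed. Next I verify positions numerically and refine the cap position from three views.

```bash
python3 - <<'E'
from h import *
o=ctrl.get_obs()
for n,uv,z in(("bB",(305,124),.013),("bP",(320,251),.005),("sB",(357,131),.013),("sP",(350,238),.005),("brT",(406,101),.012),("brB",(391,265),.012),("TL",(263,72),.013),("TR",(456,70),.013),("cap",(584,230),.142)): print(n,onz("wrist",uv,z,o))
w=cv2.imread("pics/w12.png")[130:290,500:640];s=cv2.imread("pics/s12.png")[200:300,360:460]
cv2.imwrite("pics/c12.png",np.hstack([cv2.resize(w,(420,480)),cv2.resize(s,(480,480))[:, :380]]))
E
```

```text
bB [ 0.3969 -0.2295  0.013 ]
bP [ 0.412 -0.373  0.005]
sB [ 0.4487 -0.2367  0.013 ]
sP [ 0.4465 -0.3568  0.005 ]
brT [ 0.4954 -0.2088  0.012 ]
brB [ 0.4941 -0.3882  0.012 ]
TL [ 0.3581 -0.182   0.013 ]
TR [ 0.5398 -0.1816  0.013 ]
cap [ 0.572  -0.2901  0.142 ]
```

View pics/c12.png

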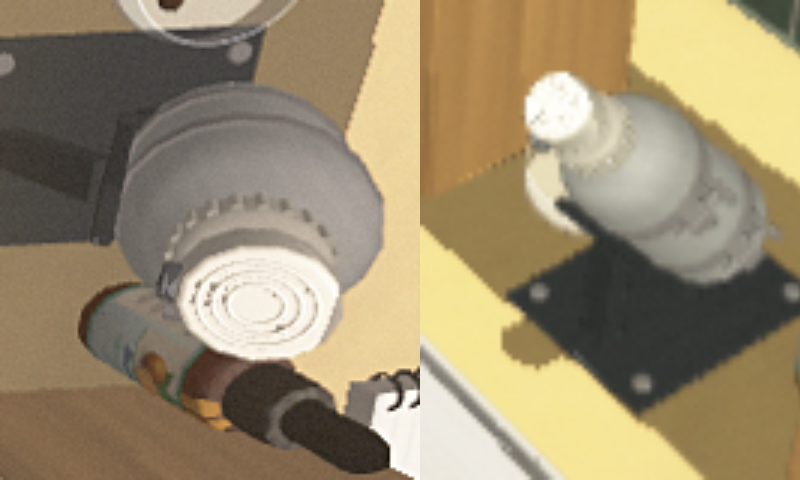

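Both pairs are well inside the limits (straight at about (0.448,-0.297), bent at about (0.401,-0.300)). Now I orient the tool for the press, with tool z along (0.643,0,-0.766) and the camera side towards the tray.

```bash
cat >> h.py <<'E'
def press(ny=-0.012):
    z=np.array([.643,-ny,-.766]);z/=np.linalg.norm(z)
    x=np.cross([0,0,-1.],[0,0,0]) if 0 else np.array([0,1.,0]);x-=z*(x@z);x/=np.linalg.norm(x)
    return np.stack([x,np.cross(z,x),z],1)
E
python3 - <<'E'
from h import *
o=ctrl.get_obs();print(o["tool_pos"],o["dq"])
delta([.47,-.295,.24],press())
print(tri(ray("scene",(388.75,222.1)),ray("wrist",(584,231),o)), tri(ray("scene",(388.75,222.1)),ray("top",(390.4,186.1))))
E
```

```text
[ 0.4013 -0.2943  0.1624] [ 0.0009  0.0428  0.065   0.     -0.0017  0.0004]
turn [-30.34  31.99 -86.64] shift [ 0.069   0.0005 -0.0773] t 17.95
(array([ 0.583 , -0.2941,  0.1354]), np.float64(0.005414464092112428)) (array([ 0.581 , -0.2957,  0.14  ]), np.float64(0.0032713314152377185))
```

Emit:
jog_arm([
  [[-2, 2, -6], [0.01, 0, -0.03], 0.0],
  [[-4, 4, -12], [0.02, 0, -0.05], 0.0],
  [[-6, 7, -18], [0.03, 0, -0.077], 0.0],
  [[-8, 9, -24], [0.04, 0, -0.077], 0.0],
  [[-11, 11, -31], [0.05, 0, -0.077], 0.0],
  [[-13, 14, -37], [0.06, 0, -0.077], 0.0],
  [[-15, 16, -43], [0.069, 0, -0.077], 0.0],
  [[-17, 18, -49], [0.069, 0, -0.077], 0.0],
  [[-19, 20, -55], [0.069, 0, -0.077], 0.0],
  [[-22, 23, -62], [0.069, 0, -0.077], 0.0],
  [[-24, 25, -68], [0.069, 0, -0.077], 0.0],
  [[-26, 28, -74], [0.069, 0, -0.077], 0.0],
])

```text
t: 18.95
tool_pos: [0.4686, -0.2924, 0.234]
tool_rot: [2.092, 1.634, 0.618]
contact_force: [-0.3, -0.7, 0.3]
opening: -0.0001
```

```bash
python3 - <<'E'
from h import *
o=ctrl.get_obs();print(o["tool_pos"],o["q"],o["contact_force"])
delta([.49,-.295,.24],press())
E
```

```text
[ 0.4686 -0.2924  0.234 ] [-0.915  -0.4577  2.1323  0.5039  1.0777 -2.3948] [-0.3153 -0.6554  0.3206]
turn [ -4.4    4.11 -13.02] shift [0.0026 0.0209 0.0075] t 18.95
```

Emit:
jog_arm([
  [[-2.2, 2, -6.5], [0.002, 0.01, 0.004], 0.0],
  [[-4.4, 4.1, -13], [0.003, 0.02, 0.007], 0.0],
  [[-4.4, 4.1, -13], [0.003, 0.02, 0.007], 0.0],
  [[-4.4, 4.1, -13], [0.003, 0.02, 0.007], 0.0],
  [[-4.4, 4.1, -13], [0.003, 0.02, 0.007], 0.0],
  [[-4.4, 4.1, -13], [0.003, 0.02, 0.007], 0.0],
])

```text
t: 19.45
tool_pos: [0.4894, -0.2953, 0.2415]
tool_rot: [1.824, 1.818, 0.671]
contact_force: [0.3, 0.6, -0.3]
opening: 0.0005
```

```bash
python3 - <<'E'
from h import *
cv2.imwrite("pics/x.png",get_image("top")[:,:,::-1])
o=ctrl.get_obs();print(o["tool_pos"],o["q"],o["dq"])
delta([.49,-.295,.24],press())
cv2.imwrite("pics/w13.png",get_image("wrist")[:,:,::-1])
print(proj("wrist",[.581,-.2955,.141],o))
E
```

```text
[ 0.4895 -0.2953  0.2418] [-0.9384 -0.4081  2.1078  0.6332  1.0833 -2.7078] [ 0.0022 -0.0023 -0.0066  0.0046  0.0001 -0.0079]
turn [-0.05  0.22 -0.33] shift [ 0.0003 -0.0008  0.0017] t 19.5
[311.3396 196.1821]
```

View pics/w13.png

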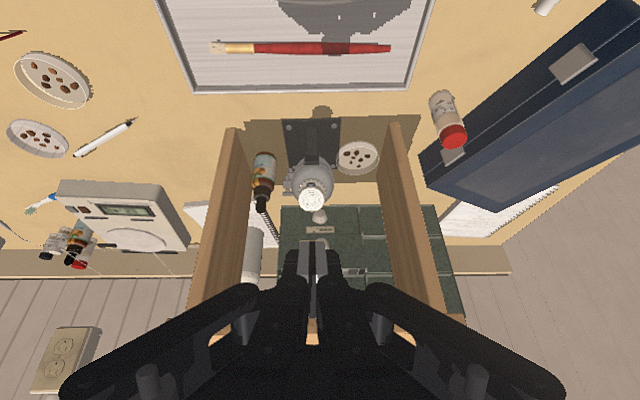

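The cap is seen at (312,198), against (311,196) predicted, so the estimates agree. I'll refine it and compute the approach.

```bash
python3 - <<'E'
from h import *
o=ctrl.get_obs()
im=cv2.imread("pics/w13.png")[170:230,280:345]
m=cv2.inRange(im,(215,215,215),(255,255,255));n,l,st,ce=cv2.connectedComponentsWithStats(m);i=1+np.argmax(st[1:,4]);print(st[i],ce[i]+[280,170])
uv=ce[i]+[280,170]
r=[ray("wrist",uv,o),ray("scene",(388.75,222.1)),ray("top",(390.4,186.1))]
A=sum(np.eye(3)-np.outer(v,v) for _,v in r);b=sum((np.eye(3)-np.outer(v,v))@p for p,v in r)
C=np.linalg.solve(A,b);print("C",C,tri(r[0],r[1]),tri(r[0],r[2]))
M=press();
for dd in (.04,.01,0): 
    print(dd,C-M[:,2]*dd);delta(C-M[:,2]*dd,M)
E
```

```text
[ 19  18  25  22 374] [310.7086 199.4893]
C [ 0.5806 -0.2962  0.1431] (array([ 0.5821, -0.2969,  0.1429]), np.float64(0.003086314340394513)) (array([ 0.5781, -0.295 ,  0.1469]), np.float64(0.002619486536977271))
0.04 [ 0.5549 -0.2966  0.1737]
turn [-0.04  0.23 -0.31] shift [-0.002   0.0061  0.0942] t 19.55
0.01 [ 0.5742 -0.2963  0.1508]
turn [-0.04  0.23 -0.31] shift [-0.0019  0.0062  0.1242] t 19.55
0 [ 0.5806 -0.2962  0.1431]
turn [-0.04  0.23 -0.31] shift [-0.0018  0.0062  0.1342] t 19.55
```

Emit:
jog_arm([
  [[0, 0.2, -0.3], [-0.001, 0.003, 0.03], 0.0],
  [[0, 0.2, -0.3], [-0.002, 0.006, 0.06], 0.0],
  [[0, 0.2, -0.3], [-0.002, 0.006, 0.085], 0.0],
  [[0, 0.2, -0.3], [-0.002, 0.006, 0.1], 0.0],
  [[0, 0.2, -0.3], [-0.002, 0.006, 0.105], 0.0],
  [[0, 0.2, -0.3], [-0.002, 0.006, 0.105], 0.0],
  [[0, 0.2, -0.3], [-0.002, 0.006, 0.105], 0.0],
  [[0, 0.2, -0.3], [-0.002, 0.006, 0.105], 0.0],
])

```text
t: 20.22
tool_pos: [0.5618, -0.2975, 0.1671]
tool_rot: [1.815, 1.823, 0.672]
contact_force: [-0.3, 0.5, 1.2]
opening: -0.0001
```

```bash
python3 - <<'E'
from h import *
o=ctrl.get_obs();print(o["tool_pos"],o["contact_force"])
a=get_image("scene")[:,:,::-1];b=get_image("wrist")[:,:,::-1]
cv2.imwrite("pics/s14.png",np.hstack([cv2.resize(a[160:280,330:450],(480,480)),cv2.resize(b[160:320,260:366],(318,480))]))
delta([.5806,-.2962,.1431],press())
E
```

```text
[ 0.5618 -0.2975  0.1671] [-0.3466  0.4578  1.234 ]
turn [0.08 0.14 0.06] shift [ 0.0012 -0.001   0.0305] t 20.3167
```

View pics/s14.png

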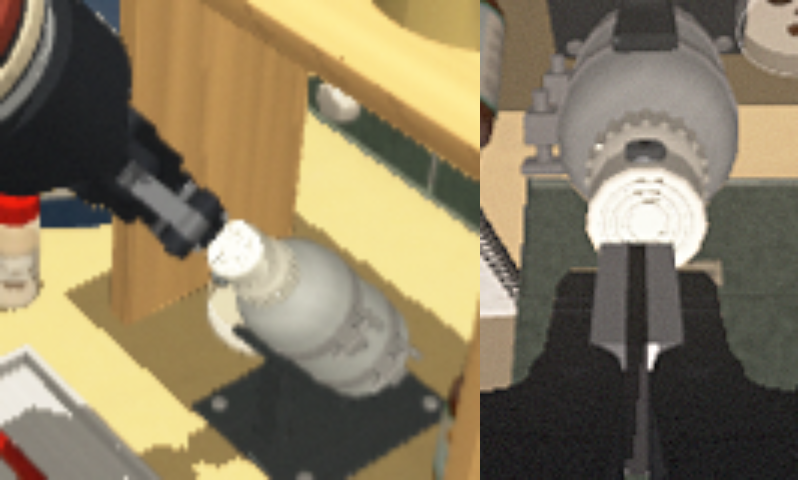

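Fingertips point at the cap, within 1-2 mm of its centre line. I'll advance gently.

Emit:
jog_arm([
  [[0, 0, 0], [0.001, -0.001, 0.01], 0.0],
  [[0, 0, 0], [0.001, -0.001, 0.018], 0.0],
  [[0, 0, 0], [0.001, -0.001, 0.023], 0.0],
  [[0, 0, 0], [0.001, -0.001, 0.025], 0.0],
  [[0, 0, 0], [0.001, -0.001, 0.025], 0.0],
  [[0, 0, 0], [0.001, -0.001, 0.025], 0.0],
])

```text
t: 20.82
tool_pos: [0.577, -0.2955, 0.1452]
tool_rot: [1.817, 1.825, 0.673]
contact_force: [0.1, -0.8, 0.3]
opening: -0.0
```

Emit:
jog_arm([
  [[0, 0, 0], [0, 0, 0.001], 0.0],
  [[0, 0, 0], [0, 0, 0.002], 0.0],
  [[0, 0, 0], [0, 0, 0.003], 0.0],
  [[0, 0, 0], [0, 0, 0.004], 0.0],
  [[0, 0, 0], [0, 0, 0.004], 0.0],
])

```text
t: 21.23
tool_pos: [0.5797, -0.2958, 0.1429]
tool_rot: [1.816, 1.824, 0.673]
contact_force: [-2.4, -0.5, 1.9]
opening: 0.0001
```

Contact at about 3 N along the axis. Continuing.

Emit:
jog_arm([
  [[0, 0, 0], [0, 0, 0.0015], 0.0],
  [[0, 0, 0], [0, 0, 0.003], 0.0],
  [[0, 0, 0], [0, 0, 0.004], 0.0],
  [[0, 0, 0], [0, 0, 0.004], 0.0],
])

```text
t: 21.57
tool_pos: [0.5823, -0.2957, 0.1397]
tool_rot: [1.816, 1.824, 0.673]
contact_force: [-2.8, 0.8, 2.9]
opening: -0.0001
```

Emit:
jog_arm([
  [[0, 0, 0], [0, 0, 0.0015], 0.0],
  [[0, 0, 0], [0, 0, 0.003], 0.0],
  [[0, 0, 0], [0, 0, 0.003], 0.0],
  [[0, 0, 0], [0, 0, 0.003], 0.0],
])

```text
t: 21.9
tool_pos: [0.5834, -0.2957, 0.1386]
tool_rot: [1.815, 1.827, 0.672]
contact_force: [-21.7, 4.5, 16.8]
opening: 0.0002
```

Force jumped to 27 N: that is the hard stop, so the cap is fully down. I'll hold for about 0.6 s, then retract.

Emit:
jog_arm([
  [[0, 0, 0], [0, 0, 0], 0.0],
  [[0, 0, 0], [0, 0, 0], 0.0],
  [[0, 0, 0], [0, 0, 0], 0.0],
  [[0, 0, 0], [0, 0, 0], 0.0],
  [[0, 0, 0], [0, 0, 0], 0.0],
  [[0, 0, 0], [0, 0, 0], 0.0],
  [[0, 0, 0], [0, 0, 0], 0.0],
])

```text
t: 22.48
tool_pos: [0.5834, -0.2957, 0.1386]
tool_rot: [1.815, 1.827, 0.672]
contact_force: [-20.9, 4.2, 17.0]
opening: 0.0006
```

Emit:
jog_arm([
  [[0, 0, 0], [0, 0, -0.005], 0.0],
  [[0, 0, 0], [0, 0, -0.012], 0.0],
  [[0, 0, 0], [0, 0, -0.025], 0.0],
  [[0, 0, 0], [0, 0, -0.045], 0.0],
  [[0, 0, 0], [0, 0, -0.07], 0.0],
  [[0, 0, 0], [0, 0, -0.1], 0.0],
  [[0, 0, 0], [0, 0, -0.13], 0.0],
  [[0, 0, 0], [0, 0, -0.13], 0.0],
  [[0, 0, 0], [0, 0, -0.13], 0.0],
  [[0, 0, 0], [0, 0, -0.13], 0.0],
])

```text
t: 23.32
tool_pos: [0.5003, -0.2968, 0.2358]
tool_rot: [1.817, 1.825, 0.673]
contact_force: [0.3, 0.7, -0.0]
opening: -0.0002
```

```bash
python3 - <<'E'
from h import *
o=ctrl.get_obs();print(o["tool_pos"],o["contact_force"],o["t"])
a=get_image("scene")[:,:,::-1];b=get_image("wrist")[:,:,::-1]
cv2.imwrite("pics/s15.png",a);cv2.imwrite("pics/w15.png",b)
im=b[170:230,280:345]
m=cv2.inRange(im,(215,215,215),(255,255,255));n,l,st,ce=cv2.connectedComponentsWithStats(m);i=1+np.argmax(st[1:,4]);uv=ce[i]+[280,170];print(st[i],uv)
print(tri(ray("wrist",uv,o),ray("scene",(388.75,222.1))))
E
```

```text
[ 0.5003 -0.2968  0.2358] [ 0.2591  0.6704 -0.0434] 23.3167
[ 19  18  26  23 417] [311.3741 199.3357]
(array([ 0.5818, -0.2972,  0.1435]), np.float64(0.0033995875863266144))
```

View pics/s15.png

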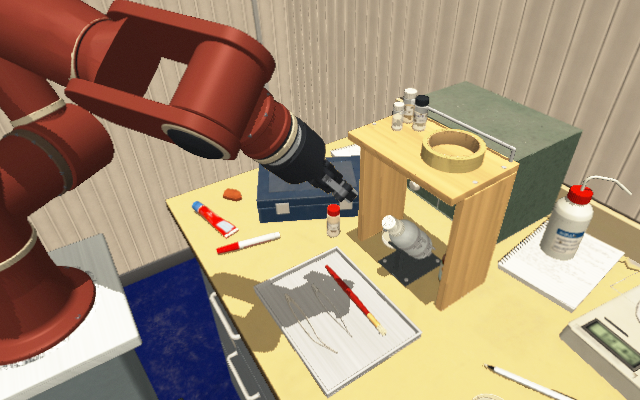

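View pics/w15.png

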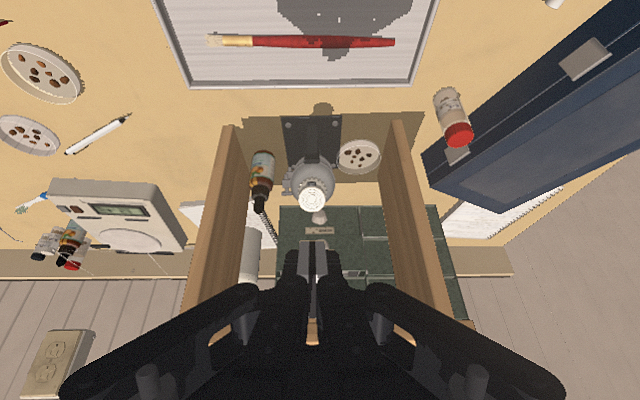

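The cap looks back up and nothing else moved. The force direction at the stop was about 10° off the axis, though, so I can't tell from force alone that the full stroke was reached. There is ample time, so I'll press once more and take pictures during the hold.

Emit:
jog_arm([
  [[0, 0, 0], [0, 0, 0.03], 0.0],
  [[0, 0, 0], [0, 0, 0.06], 0.0],
  [[0, 0, 0], [0, 0, 0.09], 0.0],
  [[0, 0, 0], [0, 0, 0.105], 0.0],
  [[0, 0, 0], [0, 0, 0.115], 0.0],
  [[0, 0, 0], [0, 0, 0.118], 0.0],
  [[0, 0, 0], [0, 0, 0.118], 0.0],
  [[0, 0, 0], [0, 0, 0.118], 0.0],
])

```text
t: 24.08
tool_pos: [0.5765, -0.2959, 0.1469]
tool_rot: [1.816, 1.824, 0.673]
contact_force: [-0.5, -0.4, 0.3]
opening: 0.0
```

```bash
python3 - <<'E'
from h import *
o=ctrl.get_obs();print(o["tool_pos"],o["contact_force"],o["t"])
cv2.imwrite("pics/sA.png",get_image("scene")[:,:,::-1]);cv2.imwrite("pics/wA.png",get_image("wrist")[:,:,::-1])
E
```

```text
[ 0.5765 -0.2959  0.1469] [-0.5461 -0.4438  0.3139] 24.0833
```

Emit:
jog_arm([
  [[0, 0, 0], [0, 0, 0.003], 0.0],
  [[0, 0, 0], [0, 0, 0.006], 0.0],
  [[0, 0, 0], [0, 0, 0.009], 0.0],
  [[0, 0, 0], [0, 0, 0.011], 0.0],
  [[0, 0, 0], [0, 0, 0.0115], 0.0],
  [[0, 0, 0], [0, 0, 0.0115], 0.0],
  [[0, 0, 0], [0, 0, 0.0115], 0.0],
  [[0, 0, 0], [0, 0, 0.0115], 0.0],
])

```text
t: 24.85
tool_pos: [0.584, -0.2963, 0.1393]
tool_rot: [1.814, 1.824, 0.672]
contact_force: [-9.1, 0.7, 9.5]
opening: 0.0002
```

```bash
python3 - <<'E'
from h import *
o=ctrl.get_obs();print(o["tool_pos"],o["contact_force"],o["t"])
cv2.imwrite("pics/sB.png",get_image("scene")[:,:,::-1]);cv2.imwrite("pics/wB.png",get_image("wrist")[:,:,::-1])
f=lambda n:cv2.resize(cv2.imread(f"pics/{n}.png")[205:265,365:435],(400,343),interpolation=cv2.INTER_CUBIC)
g=lambda n:cv2.resize(cv2.imread(f"pics/{n}.png")[160:245,270:360],(360,340))
pad=lambda a:cv2.copyMakeBorder(a,0,343-a.shape[0],0,400-a.shape[1],0)
cv2.imwrite("pics/AB.png",cv2.resize(np.vstack([np.hstack([f("sA"),f("sB")]),np.hstack([pad(g("wA")),pad(g("wB"))])]),(700,600)))
E
```

```text
[ 0.584  -0.2963  0.1393] [-9.1448  0.7244  9.4909] 24.85
```

View pics/AB.png

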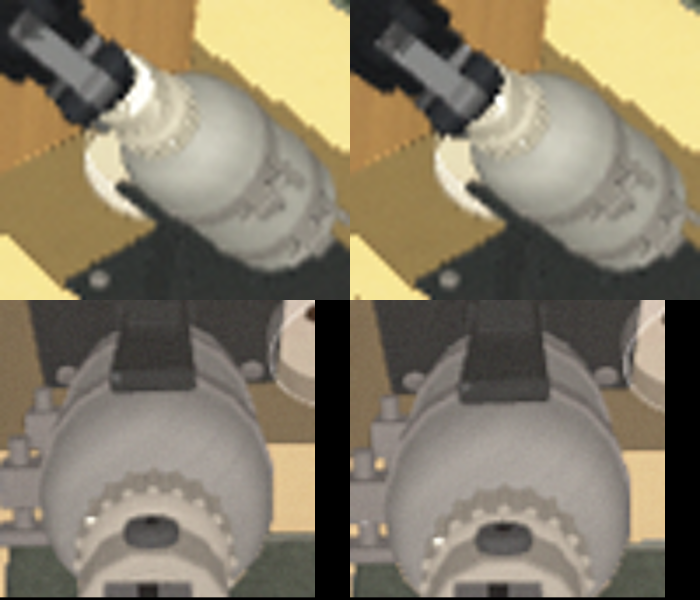

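Force is now 13 N, directed along the bottle axis and well over the 6 N for full travel. The TCP stopped at the same depth as the first time, and in both views the cap has visibly sunk to the collar. I'll hold a bit longer, release and back off.

Emit:
jog_arm([
  [[0, 0, 0], [0, 0, 0], 0.0],
  [[0, 0, 0], [0, 0, 0], 0.0],
  [[0, 0, 0], [0, 0, 0], 0.0],
  [[0, 0, 0], [0, 0, 0], 0.0],
  [[0, 0, 0], [0, 0, 0], 0.0],
  [[0, 0, 0], [0, 0, 0], 0.0],
])

```text
t: 25.45
tool_pos: [0.584, -0.2963, 0.1393]
tool_rot: [1.814, 1.824, 0.672]
contact_force: [-8.1, 0.9, 10.7]
opening: -0.0002
```

Emit:
jog_arm([
  [[0, 0, 0], [0, 0, -0.005], 0.0],
  [[0, 0, 0], [0, 0, -0.012], 0.0],
  [[0, 0, 0], [0, 0, -0.025], 0.0],
  [[0, 0, 0], [0, 0, -0.045], 0.0],
  [[0, 0, 0], [0, 0, -0.07], 0.0],
  [[0, 0, 0], [0, 0, -0.1], 0.0],
  [[0, 0, 0], [0, 0, -0.13], 0.0],
  [[0, 0, 0], [0, 0, -0.13], 0.0],
  [[0, 0, 0], [0, 0, -0.13], 0.0],
  [[0, 0, 0], [0, 0, -0.13], 0.0],
  [[0, 0, 0], [0, 0, -0.13], 0.0],
])

```text
t: 26.37
tool_pos: [0.4999, -0.2962, 0.2351]
tool_rot: [1.819, 1.827, 0.674]
contact_force: [0.2, -0.5, -0.8]
opening: -0.0001
```

```bash
python3 - <<'E'
from h import *
o=ctrl.get_obs();print(o["tool_pos"],o["contact_force"],o["t"])
a=get_image("scene")[:,:,::-1]
f=lambda im:cv2.resize(im[200:395,240:460],(790,700))[:600]
cv2.imwrite("pics/s16.png",f(a))
# cap and brush compared with the start picture
b=cv2.imread("pics/scene0.png")
for im in(b,a):
    h=cv2.cvtColor(np.ascontiguousarray(im),cv2.COLOR_BGR2HSV)
    for nm,m,(r0,r1,c0,c1) in(("cap",cv2.inRange(h,(0,0,215),(180,40,255)),(205,240,375,405)),("brush",cv2.inRange(h,(0,150,60),(8,255,255))|cv2.inRange(h,(172,150,60),(180,255,255)),(255,345,310,400)),("vialcap",cv2.inRange(h,(0,150,60),(8,255,255)),(200,220,320,350)),("marker",cv2.inRange(h,(0,150,60),(8,255,255)),(235,260,210,245))):
        ys,xs=np.nonzero(m[r0:r1,c0:c1]);print(nm,len(xs),xs.mean()+c0,ys.mean()+r0)
E
```

```text
[ 0.4999 -0.2962  0.2351] [ 0.1946 -0.4939 -0.786 ] 26.3667
cap 139 388.136690647482 222.20863309352518
brush 315 347.8285714285714 290.9809523809524
vialcap 137 333.1240875912409 209.46715328467153
marker 152 227.83552631578948 247.48684210526315
cap 180 389.46666666666664 223.45
brush 310 347.7838709677419 290.7903225806452
vialcap 137 333.0875912408759 209.6058394160584
marker 147 227.89795918367346 247.73469387755102
```

View pics/s16.png

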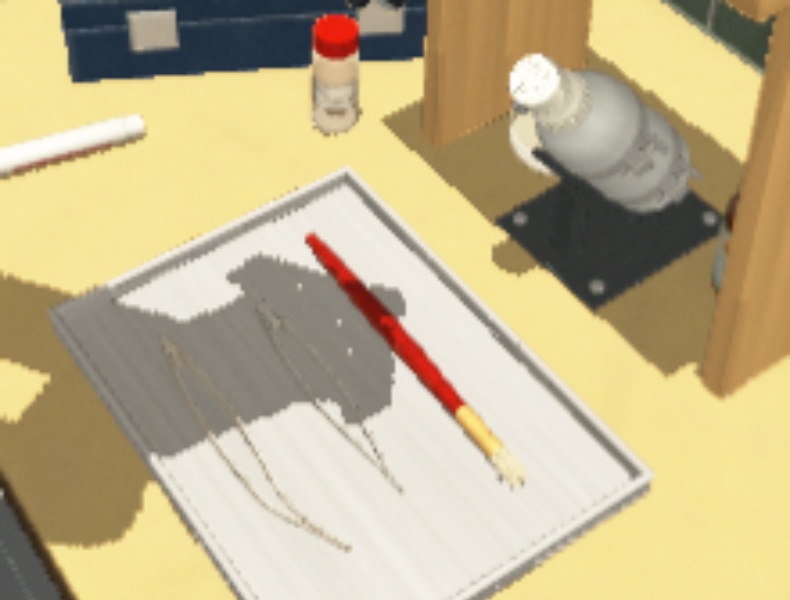

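The tray looks right. The cap mask centroid shifted by 1 px, but its area also changed, so I'll compare edges with the start picture.

```bash
python3 - <<'E'
from h import *
a=get_image("scene")[:,:,::-1];b=cv2.imread("pics/scene0.png")
for im in(b,a):
    g=cv2.cvtColor(np.ascontiguousarray(im),cv2.COLOR_BGR2GRAY)
    for r in(218,222,226): print(r,g[r,376:404])
t=cv2.cvtColor(b[208:236,378:400].copy(),cv2.COLOR_BGR2GRAY);A=cv2.cvtColor(np.ascontiguousarray(a[200:245,370:408]),cv2.COLOR_BGR2GRAY)
m=cv2.matchTemplate(A,t,cv2.TM_CCOEFF_NORMED);print(cv2.minMaxLoc(m),"expected loc (8,8)")
print(ctrl.get_obs()["contact_force"])
E
```

```text
218 [120 119 115 115 116 118 126 208 241 239 249 244 226 201 246 248 251 240
 174 129 116 121 121 118 115 111 121 108]
222 [119 116 114 115 117 125 249 249 251 228 245 246 247 247 251 246 237 244
 253 228 158 150 153 175 170 153 163 135]
226 [121 117 116 116 117 122 168 235 241 241 246 248 247 251 229 246 247 213
 184 189 195 162 168 173 187 185 162 136]
218 [139 138 134 135 137 139 148 230 250 249 254 251 241 226 253 253 254 250
 199 151 136 141 139 137 137 132 140 128]
222 [141 134 135 136 138 145 254 254 254 243 253 253 253 253 254 253 248 252
 255 243 181 173 176 200 194 175 186 158]
226 [139 136 135 136 138 141 195 248 251 251 253 254 253 254 244 253 253 233
 210 213 221 188 194 198 214 212 186 155]
(-0.2431836575269699, 0.9939573407173157, (16, 0), (8, 8)) expected loc (8,8)
[ 0.3648 -0.6161 -0.5242]
```

The cap edges match the start picture pixel for pixel; only the brightness changed. The cap is back up, so I'm handing in.

```bash
python3 -c "
from station import job
print(job.finish_job())"
```

```text
the job is handed in; nothing more can be done
None
```

Both tweezers now lie flat and released in the tray beside the brush, with their points on the bristle side. The mist cap was pressed fully down, held and let back up afterwards. I handed the job in at about 26 s; it reports no verdict.

**Tweezers:** the last pictures put the straight pair's middle at about x 0.448, y -0.297 and the bent pair's at about x 0.401, y -0.300. The tray's middle is at about x 0.455, y -0.308, so both are well within the limits. The first grip on the bent pair missed because the fingers were too high. It slid the pair about 5 mm on the lid, and I recentred and gripped it lower.

**Cap:** I pressed it twice.
- **First press:** it stopped at about 27 N, held about 0.6 s. The force pointed about 10° off the bottle's axis, so I could not be sure the stroke was complete.
- **Second press:** it stopped at the same depth at about 13 N along the axis, held about 0.6 s or more. The cap could be seen sunk to the collar.

**Final checks:** the cap matches the start picture pixel for pixel. The brush, vial and marker moved less than 1 px, and the tool reads no contact force. The cameras disagreed with each other by 2 to 6 mm throughout.

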